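Time a flanged bushing in its weld nest with the index pin

TASK

The loose flanged bushing in the round nest has to be timed before its tube is welded on. Take the red-handled index pin out of its stowage block, stand it in the pin hole of the bushing's flange, and with only light pressure turn the bushing in its nest until the pin gives way into the locating hole hidden under the flange, somewhere behind the yellow sector; then push the pin fully home, with its shoulder down on the flange, and let go. Feel for the hole and never force the pin, keep the bushing seated in the nest, and leave the other things where they are.

Things in the scene. Friction and masses are not known exactly. Their poses are not given: they have to be found in the camera images.
- nest: round grey nest, fixed; foot 140 mm across, pot 116 mm across, 40 mm high; origin at the centre of its underside, z up along its axis. Angles about this axis are counted from the nest's -x direction (the middle of the yellow sector), counter-clockwise from above positive
- sector_mid (a point): middle of the yellow painted sector on the nest's rim, 55 mm from the axis on the nest's -x side, 40 mm above the table; the sector runs 0.5 rad to either side. The hidden hole lies at an unknown angle, -0.45 to +0.45 rad from here
- ring_top (a point): on the nest's axis, 39.5 mm above the table, level with the flat top of the dark steel index ring that lies under the flange. The ring has one through hole, 11.5 mm wide, 38 mm from the axis, hidden by the flange, with free depth for the whole shank; elsewhere it is solid and the pin's tip slides on it
- bushing: bright steel flanged bushing, about 0.42 kg, loose in the nest's bore with about 0.7 mm play; with the pin pressed on the ring at 9 N about 3 to 9 N turn it; locked once the pin is in both holes. Origin on its axis at the flange's underside, 40 mm above the table, z up. Flange 98 mm across, 12 mm thick (top 52 mm above the table); tube stub on top 28 mm across, 18 mm high
- flange_hole (a point): centre of the upper mouth of the flange's pin hole, 11.5 mm wide, on the bushing's -x side 38 mm from its axis (the other three holes are 7 mm). A sprung ball in it rubs on the pin: the pin does not fall, moving it down takes about 2 to 6 N. It starts -1.35 to -0.85 rad from the sector's middle: turn the bushing 0.4 to 1.8 rad counter-clockwise (from above) to the hidden hole
- index_pin: upright index pin, 0.09 kg, 93 mm long; origin at the centre of its lower tip, z up. Shank 10 mm across, 40 mm long, tapered tip (5.6 mm flat, 4 mm taper), groove near the top; then a shoulder disc 19 mm across, 5 mm thick; then, 47 to 93 mm above the tip, a red grip 18 mm thick (pin's y) and 26 mm wide (pin's x). Starts in the block, shoulder on its top
- pin_shoulder (a point): underside of the pin's shoulder, on its axis, 40 mm above the tip. With the tip standing on the index ring inside the flange hole it is 27.5 mm above the flange's top; fully home it rests on the flange
- pin_grip (a point): place to grip: middle of the red grip, 72 mm above the pin's tip
- pin_block: aluminium stowage block, fixed, 46 x 46 mm, 44 mm high, with a 14 mm through hole in its middle that the pin's shank stands in; origin at the centre of its underside
- spanner: bystander: combination spanner lying on the table, 192 x 28 x 10 mm; origin under its middle
- gauge: bystander: flat snap gauge plate, 110 x 36 x 8 mm; origin under its middle
- flange_ring: bystander: turned flange ring, 60 mm across, 14 mm high; origin under its middle
- angle_bracket: bystander: small steel bracket, 22 x 34 x 28 mm; origin under its middle

How it is judged (in metres and radians):
On the way, in this order (a step that is already met when the one before it is completed fails the run):
1. the pin's tip is in the pin hole of the bushing's flange (z of index_pin in the frame of bushing below 0.008 m and horizontal distance between index_pin and flange_hole below 0.004 m).
2. the pin has dropped through the flange into the locating hole of the nest (z of index_pin in the frame of nest below 0.034 m and horizontal distance between pin_shoulder and flange_hole below 0.006 m and z of bushing in the frame of nest below 0.043 m).
At the end, for the whole second after the job is handed in: Pin released, at rest, upright (0.08 rad) through flange hole (within 3 mm of centre) and hidden hole, its shoulder within 2.5 mm of the flange top, its tip under 15 mm above the table; bushing seated (less than 2 mm off its seat, within 3 mm of the nest's axis) (z of pin_shoulder in the frame of bushing below 0.0145 m and z of index_pin in the frame of nest below 0.015 m and horizontal distance between pin_shoulder and flange_hole below 0.003 m and angle between index_pin's own z axis and vertical below 0.08 rad and z of bushing in the frame of nest below 0.042 m and horizontal distance between bushing and nest below 0.003 m and linear speed of index_pin below 0.01 m/s); the robot touches nothing.
It fails at once if the pin is forced against the nest or its index ring with more than 35 N (contact force between index_pin and nest above 35 N).
It fails at once if the pin is forced against the bushing with more than 35 N (contact force between index_pin and bushing above 35 N).
It fails at once if the bushing is lifted off its seat by more than 8 mm (z of bushing in the frame of nest above 0.048 m).
It fails at once if another thing on the table is moved by more than 20 mm (distance of any of spanner, gauge, flange_ring, angle_bracket from where it was at the start of the episode above 0.02 m).
It also fails if it takes over 58 s, if anything falls off the work surface, if the arm or the gripper's body presses on something with over 40 N, if the wrist force passes 120 N, or if a joint passes its speed limit or range.

ROBOT

A 6-joint arm with a two-finger parallel gripper is mounted at the origin on a cart in front of the work surface, level with it; the furniture and walls round the work are solid. World frame = base frame: x ahead of the robot, y to its left, z up, the work surface at z = 0. Lengths are in mm, angles in rad, forces in N, time in s.
With the tool pointing down it reaches from about 350 to 775 mm from the base axis. Payload 7.3 kg.
Tool frame: the origin (TCP) lies at the very end of the fingers, on their centre line; the grasp point (between the pads) lies 19 mm behind it; z points along the fingers, y is the direction in which the jaws open and shut (so a half turn about z gives the same grasp; the last joint's range is limited). The gripper opens to 92 mm and grips with 3 to 60 N. Pads are 19 mm wide; open, the fingers measure 130 mm over their backs; the gripper's body (75 mm by 190 mm) begins 47 mm behind the grasp point.
Start: joints at [-0.146, 0.342, 1.524, -0, 1.275, -0.146], TCP at [525.019, 0.019, 226.741] pointing down, gripper open.
Joint ranges: [-2.53, 2.53], [-0.77, 2.02], [0.04, 2.7], [-1, 4.14], [0.28, 2.66], [-3.11, 3.11]. Speed limits (rad/s): [2.57, 2.57, 3.14, 3.14, 3.14, 3.14].

INTERFACE

Orientations are given as [roll, pitch, yaw] about the fixed x, y, z axes, in that order (R = Rz(yaw) Ry(pitch) Rx(roll)).
In Python, from plant import bot gives the robot as it stands.
- The arm moves only by the tool arm_command, never from a script. Its argument "targets" is a list of rows, each an object of numbers: "x", "y", "z": the shift along the world's x, y, z in cm; "roll": the turn about the world's z in rad. In form: [{"x": .., "y": .., "z": .., "roll": ..}, ...]. A call has 1 to 8 rows; each row is the pose to reach, as a shift and turn from the pose commanded when the call began; what a row does not reach only later rows make up. A row lasts 1/12 s, in which the tool goes at most 41.7 mm and 7.16 degrees, less where a joint would pass 70% of its speed; a pose out of reach is approached as far as the arm can. A call with a gripper value outside its range is refused whole. "fingers" is the opening, from 0 (shut) to 1 (fully open), set as the call begins (left out, the last holds). The fingers move at their own pace and stop on an object; the grip force is fixed at half the most. Time passes only in rows, so rows that repeat a pose let the fingers close. It gives the time, the measured TCP pose, the force and the opening at its end, in the units of the state.
- bot.get_obs(): the state, without advancing time (a new reading comes with each control period).
- bot.capture(name): name is "scene" or "side" or "wrist"; returns a dict with "img" (480x640x3 uint8, blue, green, red), "fx", "fy", "cx", "cy" (pixels), "position" and "rotation" of the camera in the world; the wrist camera has in their place "hand_eye" (4x4, takes a point from camera to tool coordinates, whose origin is the TCP and whose axes are the flange's). Camera axes: x right, y down, z forward; pixel columns grow to the right and rows downward; lengths in mm; the calibration is good to about 2 mm. A picture is of the moment at which its call begins: read the wrist's pose just before it. There is no depth.
- bot.close_job(): hands the job in, once; it reports no verdict.
The state is a dict: "time": time; "joint_positions": joint angles; "dq": joint speeds; "tau": joint torques, N m; "tool_pos": TCP position; "tcp_rot": TCP orientation; "contact_force": force on the tool from outside, world axes, zero at the start; "moment": the same for the moment, N m; "grip_width": finger opening in mm.
Only numpy, scipy, OpenCV 4.12 (cv2) and the standard library are available. Lean on these libraries where they do the work, as an engineer would, in place of code of your own. Each camera call takes 0.05 s, during which the arm holds its last target.

## Working session

There is one attempt and no reset: what is moved stays moved. The work goes in short steps, Python scripts to look and compute and a tool call to move; the robot and the scene stay as the last step left them, time stands still between calls to the robot, and variables do not carry over. Pictures are saved under pics/ and viewed, and the job is handed in when it is done.

Besides the shell and the picture viewer there is one more tool, called after "Request:" as a command line: name --argument value ..., lists and objects as JSON in quotes. arm_command: Moves the arm, as the interface text tells. Its arguments: {"type":"object","properties":{"targets":{"type":"array","items":{"type":"object","properties":{"x":{"type":"number"},"y":{"type":"number"},"z":{"type":"number"},"roll":{"type":"number"}}}},"fingers":{"type":"number"}},"required":["targets"]}

```bash
mkdir -p pics; ls; cat > h.py <<'E'
import numpy as np, cv2
from plant import bot
E
python3 - <<'E'
from h import *
o=bot.get_obs();print(o)
for n in ["scene","side","wrist"]:
    c=bot.capture(n);cv2.imwrite(f"pics/{n}0.png",c["img"]);np.savez(f"{n}0.npz",**c)
    print({k:v for k,v in c.items() if k!="img"})
E
```

```text
pics
{'time': 0.0, 'joint_positions': array([-1.46011485e-01,  3.42706275e-01,  1.52502194e+00, -1.64373107e-05,
        1.27539934e+00, -1.46001800e-01]), 'dq': array([-8.03298995e-04,  1.01535642e-03,  8.80197106e-05,  1.80710703e-03,
       -1.03255416e-03, -7.55884218e-04]), 'tau': array([ 7.61924657e-04, -4.31245601e+01, -2.44219762e+01,  7.17750052e-02,
        5.59406646e-02, -1.04314388e-04]), 'tool_pos': array([5.24589129e+02, 7.15951933e-02, 2.26051783e+02]), 'tcp_rot': array([-3.14007179e+00, -2.07752895e-04,  1.57079128e+00]), 'contact_force': array([-0.27156641,  0.10623418, -0.43707123]), 'moment': array([ 0.00693225, -0.04831301,  0.02340763]), 'grip_width': 91.95122768317631}
{'fx': 568.9148114702039, 'fy': 568.9148114702039, 'cx': 324.9843477974853, 'cy': 240.4092757421737, 'position': array([ 70.51439675, 515.90946205, 789.87446148]), 'rotation': array([-2.38739022,  0.0047828 , -2.37723407])}
{'fx': 610.6004123572329, 'fy': 610.6004123572329, 'cx': 321.692330255885, 'cy': 239.4605364633162, 'position': array([ 201.58154965, -879.68772362,  722.98963142]), 'rotation': array([-2.15722273, -0.01210345, -0.35355346])}
{'fx': 365.25675140615544, 'fy': 365.25675140615544, 'cx': 323.467172552823, 'cy': 237.1985142515364, 'hand_eye': array([[ 7.20232253e-04, -9.52520551e-01, -3.04473448e-01,
         8.19707703e+01],
       [ 9.99999709e-01,  6.09368002e-04,  4.59141837e-04,
         3.09253858e-01],
       [-2.51805659e-04, -3.04473690e-01,  9.52520713e-01,
        -1.58640055e+02],
       [ 0.00000000e+00,  0.00000000e+00,  0.00000000e+00,
         1.00000000e+00]])}
```

View pics/scene0.png

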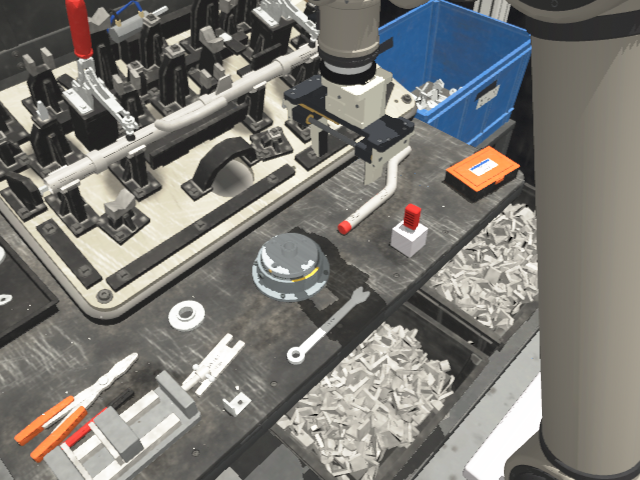

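View pics/side0.png

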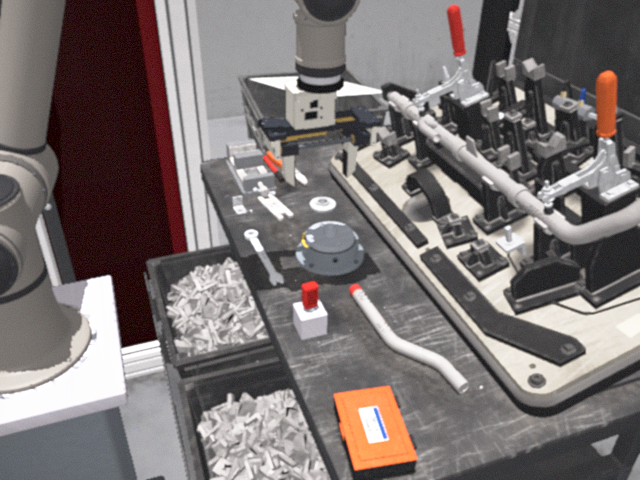

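View pics/wrist0.png

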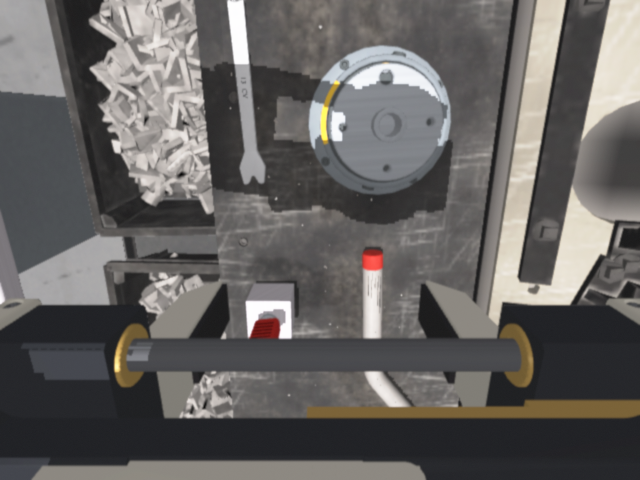

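```bash
cat >> h.py <<'E'
from scipy.spatial.transform import Rotation as Ro
def pose(o):
    T=np.eye(4);T[:3,:3]=Ro.from_euler('xyz',o["tcp_rot"]).as_matrix();T[:3,3]=o["tool_pos"];return T
def ray(c,uv,o=None):
    d=np.array([(uv[0]-c["cx"])/c["fx"],(uv[1]-c["cy"])/c["fy"],1.])
    if o is not None:
        T=pose(o)@c["hand_eye"];return T[:3,3],T[:3,:3]@d
    return np.array(c["position"]),Ro.from_euler('xyz',c["rotation"]).as_matrix()@d
def onz(c,uv,z,o=None):
    p,d=ray(c,uv,o);return p+d*(z-p[2])/d[2]
def proj(c,P,o=None):
    if o is not None:
        T=pose(o)@c["hand_eye"];p,R=T[:3,3],T[:3,:3]
    else: p,R=np.array(c["position"]),Ro.from_euler('xyz',c["rotation"]).as_matrix()
    q=R.T@(np.array(P)-p);return np.array([c["fx"]*q[0]/q[2]+c["cx"],c["fy"]*q[1]/q[2]+c["cy"]])
E
python3 - <<'E'
from h import *
im=cv2.imread("pics/wrist0.png")
cv2.imwrite("pics/w0a.png",cv2.resize(im[30:210,290:470],(720,720),interpolation=cv2.INTER_CUBIC)[:600])
im=cv2.imread("pics/scene0.png")
a=cv2.resize(im[190:310,240:440],(800,480),interpolation=cv2.INTER_CUBIC);cv2.imwrite("pics/s0a.png",a)
im=cv2.imread("pics/side0.png")
a=cv2.resize(im[210:350,280:380],(429,600),interpolation=cv2.INTER_CUBIC);cv2.imwrite("pics/d0a.png",a)
E
```

```text
(no output)
```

View pics/w0a.png

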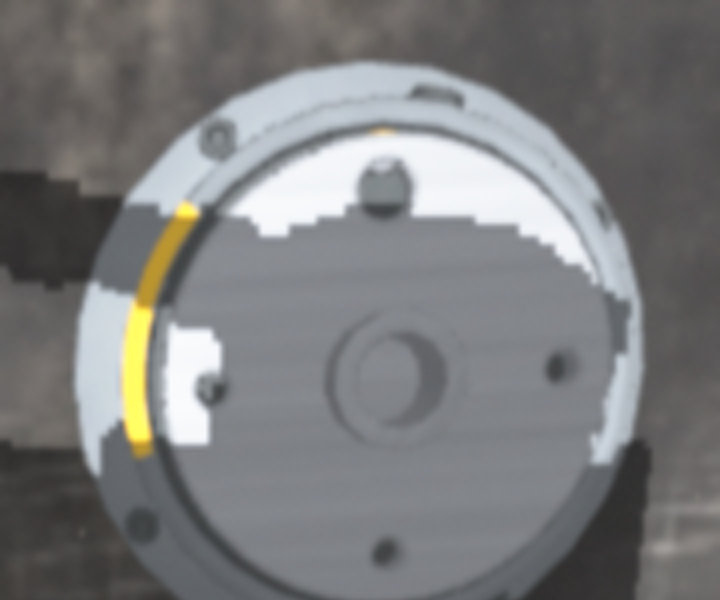

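View pics/s0a.png

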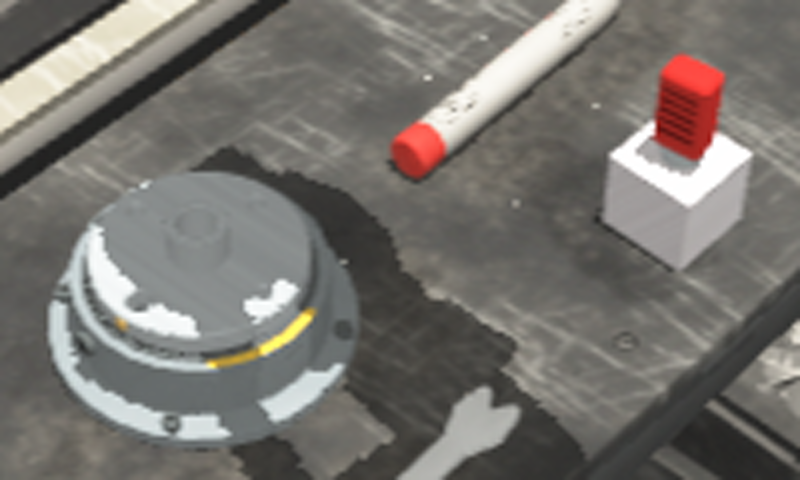

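View pics/d0a.png

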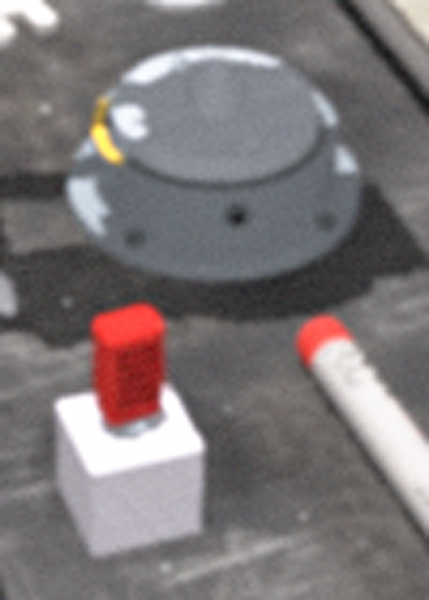

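```bash
python3 - <<'E'
from h import *
c=dict(np.load("wrist0.npz"));o=bot.get_obs()
o["tool_pos"]=np.array([525.019,.019,226.741])
f=lambda u,v:(290+u/4,30+v/4)
H=[onz(c,f(*p),52,o) for p in [(385,188),(211,388),(387,552),(562,367)]]
for h in H: print(h.round(1))
H=np.array(H);C=H.mean(0);print("C",C,np.linalg.norm(H-C,axis=1),np.degrees(np.arctan2(*(H-C).T[[1,0]])))
print("alt center from opp pairs",(H[0]+H[2])/2,(H[1]+H[3])/2)
Y=[onz(c,f(*p),40,o) for p in [(190,208),(143,452),(182,205),(135,450)]]
for y in Y: print(y.round(1),np.linalg.norm(y-C),np.arctan2(y[1]-C[1],y[0]-C[0]))
# pin: red mask in scene, side, wrist
for n in ["scene","side","wrist"]:
    c=dict(np.load(n+"0.npz"));im=c["img"].astype(int)
    m=((im[...,2]>110)&(im[...,1]<90)&(im[...,0]<90)).astype(np.uint8)
    k,l,s,ce=cv2.connectedComponentsWithStats(m)
    print(n,[(s[i].tolist(),ce[i].round(1).tolist()) for i in range(1,k) if s[i,4]>60])
E
```

```text
[577.9 116.8  52. ]
[542.1  76.6  52. ]
[582.4  41.1  52. ]
[618.3  81.   52. ]
C [580.19426879  78.88326139  52.        ] [38.0107928  38.19397806 37.81342944 38.21021373] [  93.3850623  -176.53099575  -86.63920399    3.17301887]
alt center from opp pairs [580.1804484   78.98129978  52.        ] [580.20808919  78.785223    52.        ]
[537.4 114.   40. ] 56.62935921180067 2.4533950335759016
[527.3  62.3  40. ] 56.70197765138882 -2.8380183175787144
[535.7 114.6  40. ] 58.33374147014822 2.4647362533700914
[525.5  62.8  40. ] 58.29269799967153 -2.8550486414981906
scene [([65, 0, 28, 59, 1087], [79.0, 27.8]), ([403, 204, 18, 26, 310], [411.8, 215.9]), ([338, 223, 14, 11, 87], [343.6, 228.7]), ([34, 409, 54, 54, 264], [62.7, 435.9]), ([66, 421, 25, 26, 218], [77.7, 435.1]), ([18, 427, 26, 19, 130], [31.0, 436.1])]
side [([447, 6, 19, 50, 585], [456.0, 30.2]), ([596, 70, 22, 68, 949], [605.0, 105.9]), ([263, 156, 17, 18, 102], [270.0, 163.2]), ([301, 280, 18, 29, 421], [309.6, 293.6])]
wrist [([361, 250, 23, 19, 358], [372.0, 259.3]), ([250, 318, 30, 20, 231], [269.9, 326.7])]
```

```bash
python3 - <<'E'
from h import *
s=dict(np.load("scene0.npz"));d=dict(np.load("side0.npz"))
def tri(a,b):
    p1,d1=ray(s,a);p2,d2=ray(d,b);t=np.linalg.lstsq(np.stack([d1,-d2],1),p2-p1,rcond=None)[0]
    return p1+t[0]*d1,p2+t[1]*d2
print(tri((411.8,216.5),(309.6,294)))
# block top corners: scene crop /4+ (240,190); side /4.29+(280,210)
for p in [(610,155),(688,203),(751,153)]: print("scene blk",onz(s,(240+p[0]/4,190+p[1]/4),44).round(1))
for p in [(56,403),(96,473),(204,442)]: print("side blk",onz(d,(280+p[0]/4.29,210+p[1]/4.286),44).round(1))
a=s["img"][195:260,385:435];b=d["img"][275:345,285:335]
cv2.imwrite("pics/pz.png",np.hstack([cv2.resize(a,(400,520),interpolation=cv2.INTER_CUBIC),cv2.resize(b,(371,520),interpolation=cv2.INTER_CUBIC)]))
E
```

```text
(array([ 466.38185996, -117.38153001,   73.67255927]), array([ 469.58002826, -117.1659009 ,   75.24962125]))
scene blk [488.6 -93.8  44. ]
scene blk [444.2 -94.5  44. ]
scene blk [ 442.6 -139.3   44. ]
side blk [446.3 -97.   44. ]
side blk [ 447.9 -142.7   44. ]
side blk [ 494.2 -139.4   44. ]
```

View pics/pz.png

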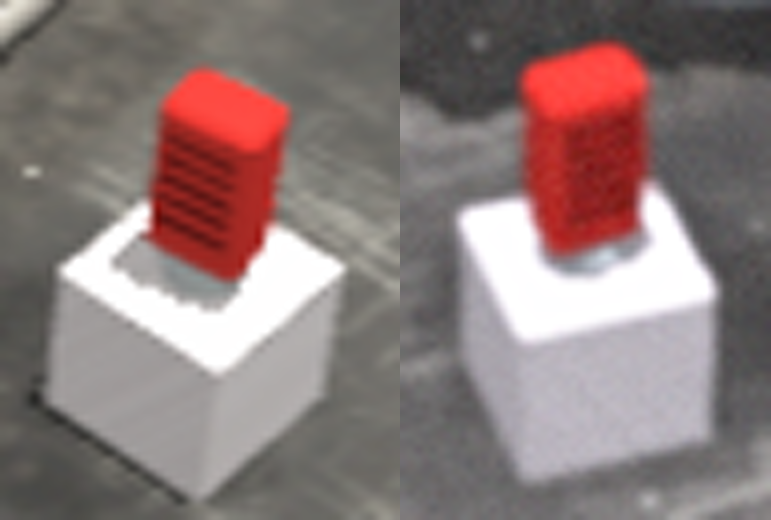

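```bash
python3 - <<'E'
from h import *
s=dict(np.load("scene0.npz"));d=dict(np.load("side0.npz"))
P=np.array([onz(s,(385+u/8,195+v/8),96) for u,v in [(200,68),(290,105),(250,152),(160,110)]])
print(P.round(1),P.mean(0),[np.degrees(np.arctan2(*(P[i]-P[(i+1)%4])[[1,0]])).round() for i in range(4)])
P=np.array([onz(d,(285+(u-400)/7.43,275+v/7.43),96) for u,v in [(523,75),(612,42),(647,78),(555,115)]])
print(P.round(1),P.mean(0),[np.degrees(np.arctan2(*(P[i]-P[(i+1)%4])[[1,0]])).round() for i in range(4)])
for z in (51,96):
  for c in (s,d): print([proj(c,(469,-117,z)).round(1)])
E
```

```text
[[ 476.7 -121.7   96. ]
 [ 455.  -125.9   96. ]
 [ 452.3 -107.9   96. ]
 [ 474.8 -104.9   96. ]] [ 464.68363799 -115.09661572   96.        ] [np.float64(11.0), np.float64(-81.0), np.float64(-172.0), np.float64(97.0)]
[[ 456.2 -114.8   96. ]
 [ 479.1 -110.    96. ]
 [ 482.  -125.1   96. ]
 [ 458.2 -130.8   96. ]] [ 468.88291431 -120.18392766   96.        ] [np.float64(-168.0), np.float64(101.0), np.float64(14.0), np.float64(-83.0)]
[array([409.2, 224.8])]
[array([309.2, 305.1])]
[array([411.8, 206.9])]
[array([309.3, 284.3])]
```

Request:
arm_command --targets '[{"x": -2,"y": -4,"z": 0,"roll": 0.12},{"x": -4,"y": -8,"z": 0,"roll": 0.24},{"x": -5.8,"y": -11.7,"z": -1,"roll": 0.36},{"x": -5.8,"y": -11.7,"z": -3,"roll": 0.48},{"x": -5.8,"y": -11.7,"z": -5,"roll": 0.6},{"x": -5.8,"y": -11.7,"z": -7,"roll": 0.72},{"x": -5.8,"y": -11.7,"z": -7,"roll": 0.84},{"x": -5.8,"y": -11.7,"z": -7,"roll": 0.96}]' --fingers 0.6

```text
time: 0.82
tool_pos: [465.9, -116.9, 155.2]
tcp_rot: [-3.141, -0.003, 2.532]
contact_force: [0.2, -0.5, 0.5]
grip_width: 55.4
```

Request:
arm_command --targets '[{"roll": 0.12},{"roll": 0.24},{"roll": 0.36},{"roll": 0.48},{"roll": 0.6},{"roll": 0.72},{"roll": 0.785},{"roll": 0.785}]'

```text
$.targets[0]: bad value
```

```bash
python3 - <<'E'
from h import *
o=bot.get_obs();print(o["time"],o["tool_pos"],o["tcp_rot"],o["joint_positions"],o["contact_force"],o["grip_width"])
c=bot.capture("wrist");cv2.imwrite("pics/w1.png",c["img"]);np.savez("w1.npz",**c,**o)
im=c["img"].astype(int)
for z in(51,97): print(proj(c,(467,-117.5,z),o))
E
```

```text
0.8167 [ 465.94104891 -116.87776282  155.22354419] [-3.14097151 -0.00347502  2.53214854] [-4.05555458e-01  3.37762776e-01  1.74725801e+00  1.09278961e-04
  1.06010068e+00 -1.36696233e+00] [ 0.16520806 -0.47238707  0.51231903] 55.36478766567618
[324.28537332 236.68913096]
[324.4483046  258.43626242]
```

View pics/w1.png

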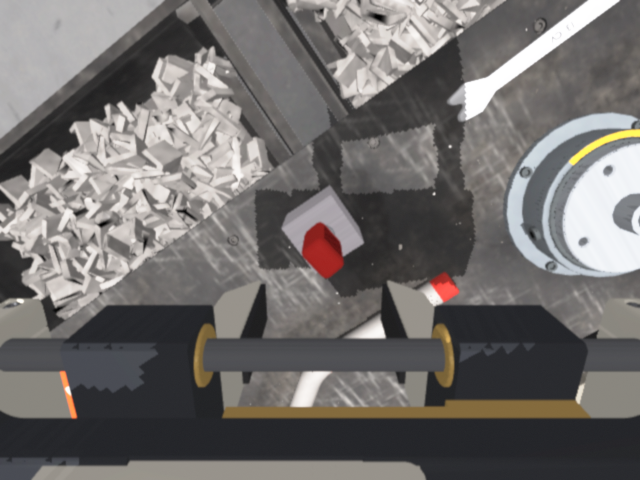

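Request:
arm_command --targets '[{"x": 0,"y": 0,"z": 0,"roll": 0.12},{"x": 0,"y": 0,"z": 0,"roll": 0.24},{"x": 0,"y": 0,"z": 0,"roll": 0.36},{"x": 0,"y": 0,"z": 0,"roll": 0.48},{"x": 0,"y": 0,"z": 0,"roll": 0.6},{"x": 0,"y": 0,"z": 0,"roll": 0.72},{"x": 0,"y": 0,"z": 0,"roll": 0.785},{"x": 0,"y": 0,"z": 0,"roll": 0.785}]'

```text
time: 1.53
tool_pos: [467.0, -116.9, 156.8]
tcp_rot: [3.142, 0.0, -2.972]
contact_force: [0.8, 0.0, -0.1]
grip_width: 55.1
```

```bash
python3 - <<'E'
from h import *
o=bot.get_obs();print(o["time"],o["tool_pos"],o["tcp_rot"],o["contact_force"],o["grip_width"])
c=bot.capture("wrist");cv2.imwrite("pics/w2.png",c["img"]);np.savez("w2.npz",**c,**o)
im=c["img"].astype(int)
m=((im[...,2]>100)&(im[...,1]<70)&(im[...,0]<70)).astype(np.uint8)
k,l,s,ce=cv2.connectedComponentsWithStats(m)
print([(s[i].tolist(),ce[i].round(1).tolist()) for i in range(1,k) if s[i,4]>60])
for z in(51,97): print(proj(c,(467,-117.5,z),o))
cv2.imwrite("pics/w2z.png",cv2.resize(c["img"][180:300,260:400],(700,600),interpolation=cv2.INTER_CUBIC))
E
```

```text
1.5333 [ 467.02428666 -116.94104217  156.75424882] [ 3.14153983e+00  1.72025616e-05 -2.97176611e+00] [ 0.80435799  0.00423096 -0.13242337] 55.077609626445906
[([308, 220, 29, 53, 1342], [321.8, 247.0]), ([354, 328, 18, 11, 148], [363.2, 333.1])]
[323.90303563 234.66147553]
[324.03681119 256.19314073]
```

View pics/w2z.png

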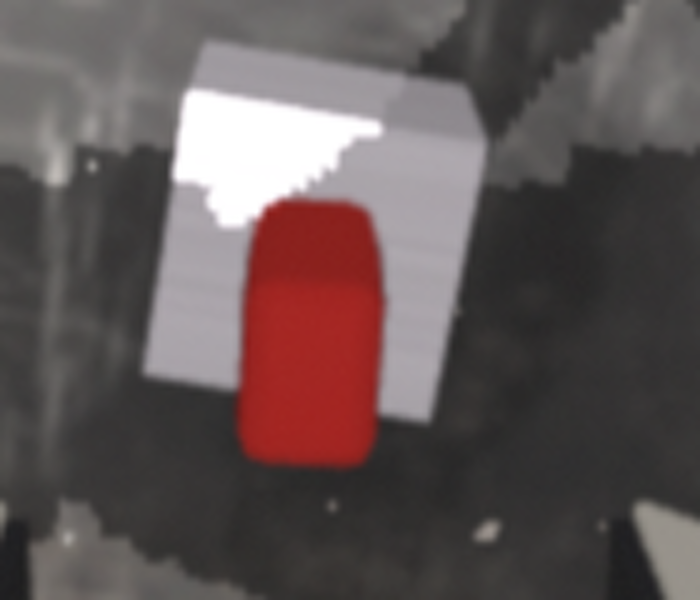

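```bash
python3 - <<'E'
from h import *
c=dict(np.load("w2.npz"));o=c
for u,v in [(240,375),(378,375),(310,283),(310,468),(310,375)]:
    print(onz(c,(260+u/5,180+v/5),97,o).round(2))
E
```

```text
[ 467.93 -127.72   97.  ]
[ 464.95 -110.37   97.  ]
[ 454.27 -121.     97.  ]
[ 479.11 -116.75   97.  ]
[ 466.42 -118.92   97.  ]
```

Request:
arm_command --targets '[{"x": 0,"y": -0.2,"z": -3,"roll": 0},{"x": 0,"y": -0.2,"z": -6,"roll": 0},{"x": 0,"y": -0.2,"z": -8,"roll": 0},{"x": 0,"y": -0.2,"z": -9.2,"roll": 0},{"x": 0,"y": -0.2,"z": -9.2,"roll": 0},{"x": 0,"y": -0.2,"z": -9.2,"roll": 0}]'

```text
time: 2.08
tool_pos: [466.8, -118.9, 64.5]
tcp_rot: [3.141, -0.001, -2.974]
contact_force: [-0.2, -0.2, -0.1]
grip_width: 55.0
```

Request:
arm_command --targets '[{"x": 0,"y": 0,"z": 0,"roll": 0},{"x": 0,"y": 0,"z": 0,"roll": 0},{"x": 0,"y": 0,"z": 0,"roll": 0},{"x": 0,"y": 0,"z": 0,"roll": 0},{"x": 0,"y": 0,"z": 0,"roll": 0},{"x": 0,"y": 0,"z": 0,"roll": 0}]' --fingers 0

```text
time: 2.58
tool_pos: [467.1, -119.0, 65.0]
tcp_rot: [-3.141, 0.0, -2.972]
contact_force: [0.1, 1.4, -0.8]
grip_width: 19.4
```

```bash
python3 - <<'E'
from h import *
o=bot.get_obs();print(o["time"],o["tool_pos"],o["tcp_rot"],o["contact_force"],o["moment"],o["grip_width"])
c=bot.capture("wrist");cv2.imwrite("pics/w3.png",c["img"])
E
```

```text
2.5833 [ 467.142626   -118.99727046   65.04287271] [-3.14139529e+00  4.94840868e-04 -2.97162580e+00] [ 0.05125197  1.44726538 -0.84296134] [ 0.18811856 -0.02818609  0.07421088] 19.43589563701952
```

View pics/w3.png

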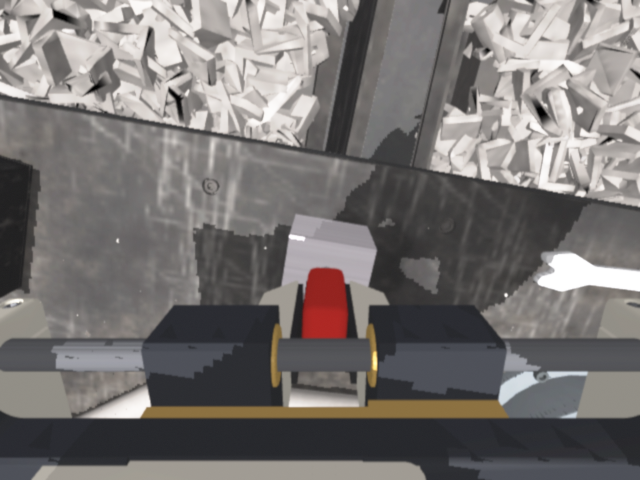

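Request:
arm_command --targets '[{"x": 0,"y": 0,"z": 0,"roll": 0},{"x": 0,"y": 0,"z": 2,"roll": 0},{"x": 0,"y": 0,"z": 4.5,"roll": 0},{"x": 0,"y": 0,"z": 7,"roll": 0},{"x": 1,"y": 1.5,"z": 9,"roll": 0},{"x": 2.5,"y": 5,"z": 9,"roll": 0},{"x": 4,"y": 8.5,"z": 9,"roll": 0},{"x": 5.5,"y": 12,"z": 9,"roll": 0}]'

```text
time: 3.3
tool_pos: [522.5, 2.1, 155.2]
tcp_rot: [-3.141, 0.001, -2.973]
contact_force: [0.2, -1.1, -0.5]
grip_width: 17.6
```

Request:
arm_command --targets '[{"x": 1.5,"y": 3.5,"z": 0,"roll": 0},{"x": 3,"y": 7,"z": 0,"roll": 0},{"x": 4.5,"y": 10,"z": 0,"roll": 0},{"x": 5.6,"y": 11.6,"z": 0,"roll": 0},{"x": 5.6,"y": 11.6,"z": -1,"roll": 0},{"x": 5.6,"y": 11.6,"z": -2,"roll": 0},{"x": 5.6,"y": 11.6,"z": -2,"roll": 0},{"x": 5.6,"y": 11.6,"z": -2,"roll": 0}]'

```text
time: 3.97
tool_pos: [576.8, 115.8, 133.5]
tcp_rot: [3.141, -0.003, -2.973]
contact_force: [0.1, 0.1, 0.1]
grip_width: 17.8
```

```bash
python3 - <<'E'
from h import *
o=bot.get_obs();print(o["time"],o["tool_pos"],o["tcp_rot"],o["contact_force"],o["moment"],o["grip_width"])
for n in ["scene","side","wrist"]:
    c=bot.capture(n);np.savez(n+"4.npz",**c,**o)
    oo=o if n=="wrist" else None
    p=proj(c,(578,116.8,60),oo);print(n,p,proj(c,(578,116.8,52),oo))
    u,v=int(p[0]),int(p[1])
    cv2.imwrite(f"pics/{n}4.png",cv2.resize(c["img"][max(0,v-60):v+60,max(0,u-65):u+65],(650,600),interpolation=cv2.INTER_CUBIC))
cv2.imwrite("pics/wf4.png",c["img"])
E
```

```text
3.9667 [576.78384406 115.81950577 133.49204532] [ 3.14143401 -0.0033065  -2.97272428] [0.13637327 0.12393327 0.0841964 ] [ 0.14703688  0.00666605 -0.01962009] 17.778101860891724
scene [274.18545607 260.41106047] [274.51128385 263.48505237]
side [321.73804012 221.34998489] [321.69090382 224.64624504]
wrist [325.91396234 251.36984715] [325.8311222  247.47338546]
```

View pics/scene4.png

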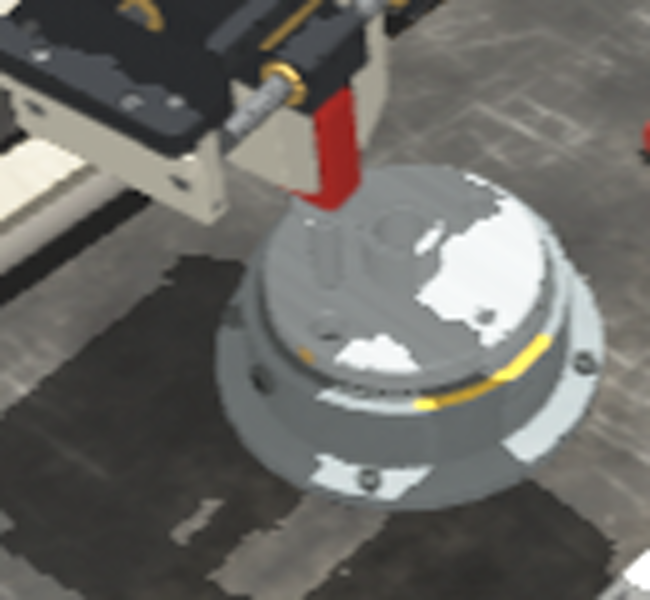

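View pics/side4.png

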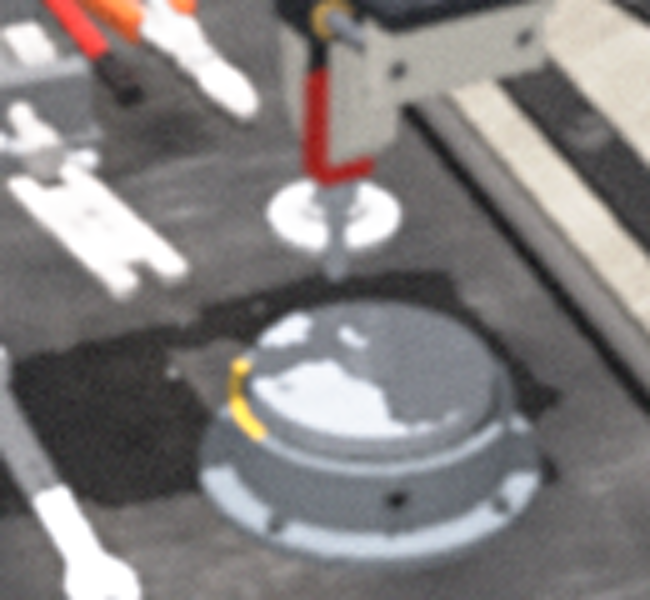

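View pics/wf4.png

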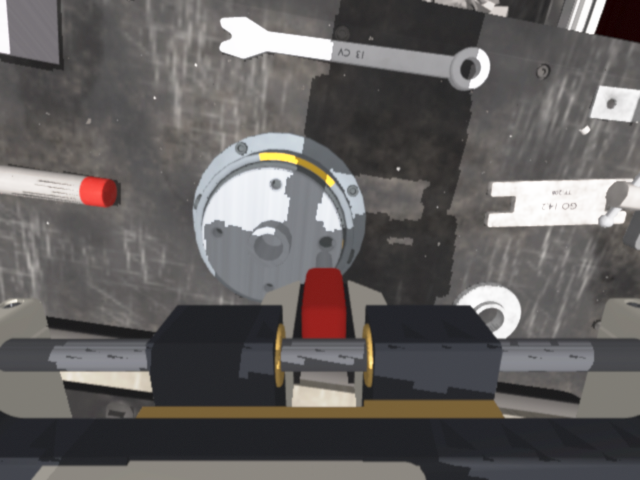

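View pics/wrist4.png

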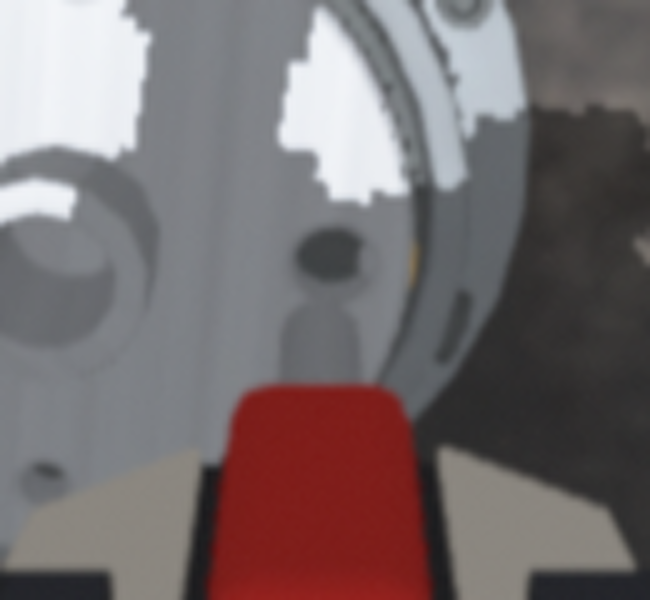

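```bash
python3 - <<'E'
from h import *
s=dict(np.load("scene4.npz"));d=dict(np.load("side4.npz"));w=dict(np.load("wrist4.npz"))
f=lambda c,p,o,u,v:(max(0,int(p[0])-65)+u/5,max(0,int(p[1])-60)+v/5)
P=(578,116.8,60);
# hole estimates
h=f(s,proj(s,P),0,328,327);print("scene hole",h,onz(s,h,52))
t=proj(s,(577,116,72.5));print("scene exp tip",((t-[209,200])*5).round())
t=proj(d,(577,116,72.5));print("side exp tip",((t-[256,161])*5).round())
t=proj(w,(577,116,72.5),w);print("wrist exp tip",((t-[260,191])*5).round())
t=proj(w,(578,116.8,52),w);print("wrist exp hole",((t-[260,191])*5).round())
E
```

```text
scene hole (274.6, 265.4) [574.70399055 119.63826291  52.        ]
scene exp tip [327. 278.]
side exp tip [327. 277.]
wrist exp tip [325. 327.]
wrist exp hole [329. 282.]
```

```bash
python3 - <<'E'
from h import *
w=dict(np.load("wrist4.npz"))
g=cv2.cvtColor(w["img"],cv2.COLOR_BGR2GRAY)[225:275,300:350]
g=np.clip((g.astype(float)-60)*2.2,0,255).astype(np.uint8)
cv2.imwrite("pics/w4e.png",cv2.resize(g,(600,600),interpolation=cv2.INTER_CUBIC))
E
```

```text
(no output)
```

View pics/w4e.png

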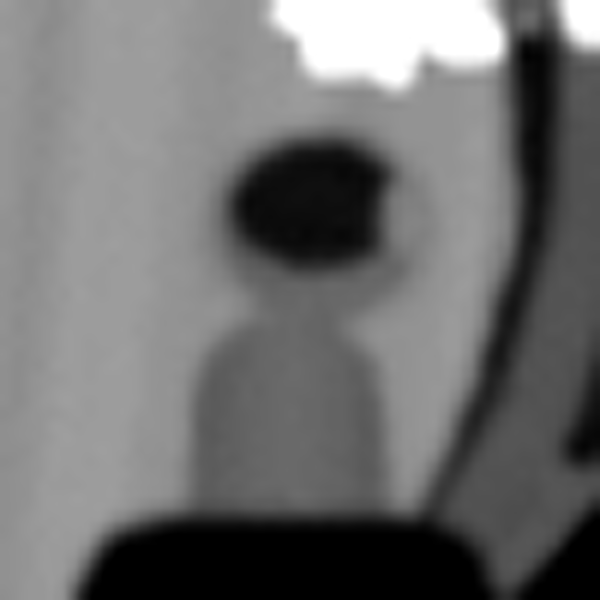

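```bash
python3 - <<'E'
from h import *
w=dict(np.load("wrist4.npz"));o=bot.get_obs();print(o["tool_pos"])
w0=dict(w);
for oo in (w,o): print("hole",onz(w,(327.3,244.2),52,oo))
H=np.array([onz(w,p,52,w) for p in [(327.3,244.2)]])
# tip leading edge / left/right
for P in [(577,116,72.5),(576,116,72.5),(577,115,72.5)]:
    a=np.array(P); print(P,[proj(w,a+[2.8*np.cos(t),2.8*np.sin(t),0],w).round(1) for t in (2.97+.17,)],proj(w,a+[-5,0,4],w).round(1))
E
```

```text
[578.02011022 116.02493166 135.15703918]
hole [575.45611381 117.39496397  52.        ]
hole [577.54948125 117.75087849  52.        ]
(577, 116, 72.5) [array([325.8, 252.3])] [326.5 251.2]
(576, 116, 72.5) [array([326.1, 250.8])] [326.8 249.7]
(577, 115, 72.5) [array([324.3, 252. ])] [324.9 251. ]
```

```bash
python3 - <<'E'
from h import *
w=dict(np.load("wrist4.npz"));o=bot.get_obs()
for P in [(577,116,74.2),(578,116,74.2),(577,115,74.2)]:
    a=np.array(P); print(P,[proj(w,a+[2.8*np.cos(t),2.8*np.sin(t),0],o).round(1) for t in (2.97+.17,)],proj(w,a+[-5,0,4],o).round(1))
E
```

```text
(577, 116, 74.2) [array([325.9, 250.1])] [326.5 249. ]
(578, 116, 74.2) [array([325.6, 251.6])] [326.2 250.5]
(577, 115, 74.2) [array([324.3, 249.9])] [324.9 248.8]
```

Request:
arm_command --targets '[{"x": -0.05,"y": 0.2,"z": -1,"roll": 0},{"x": -0.05,"y": 0.2,"z": -1.8,"roll": 0},{"x": -0.05,"y": 0.2,"z": -2.1,"roll": 0},{"x": -0.05,"y": 0.2,"z": -2.2,"roll": 0},{"x": -0.05,"y": 0.2,"z": -2.3,"roll": 0},{"x": -0.05,"y": 0.2,"z": -2.35,"roll": 0},{"x": -0.05,"y": 0.2,"z": -2.4,"roll": 0}]'

```text
time: 4.7
tool_pos: [577.7, 119.1, 110.9]
tcp_rot: [3.142, 0.0, -2.971]
contact_force: [-0.2, -1.2, -0.7]
grip_width: 18.0
```

Request:
arm_command --targets '[{"x": 0,"y": 0,"z": -0.1,"roll": 0},{"x": 0,"y": 0,"z": -0.2,"roll": 0},{"x": 0,"y": 0,"z": -0.3,"roll": 0},{"x": 0,"y": 0,"z": -0.4,"roll": 0},{"x": 0,"y": 0,"z": -0.4,"roll": 0}]'

```text
time: 5.12
tool_pos: [577.7, 118.6, 106.8]
tcp_rot: [-3.141, 0.0, -2.971]
contact_force: [0.6, -2.6, -0.0]
grip_width: 17.7
```

```bash
python3 - <<'E'
from h import *
o=bot.get_obs();print(o["time"],o["tool_pos"],o["contact_force"],o["moment"])
c=bot.capture("wrist");s=bot.capture("scene")
a=cv2.resize(c["img"][215:275,290:360],(700,600),interpolation=cv2.INTER_CUBIC);cv2.imwrite("pics/w5.png",a)
cv2.imwrite("pics/s5.png",cv2.resize(s["img"][210:310,210:340],(780,600),interpolation=cv2.INTER_CUBIC))
E
```

```text
5.1167 [577.65697023 118.62285286 106.76308153] [ 0.59288807 -2.59497445 -0.01782415] [-0.32874333 -0.06729752 -0.06098359]
```

View pics/w5.png

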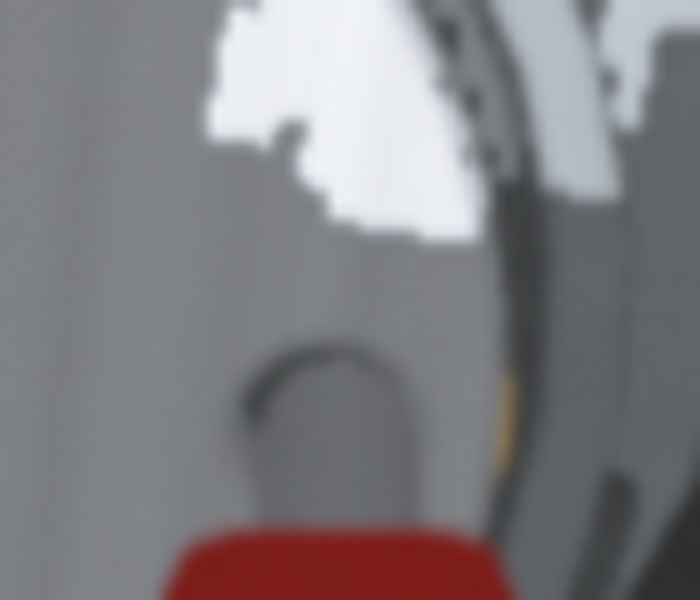

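View pics/s5.png

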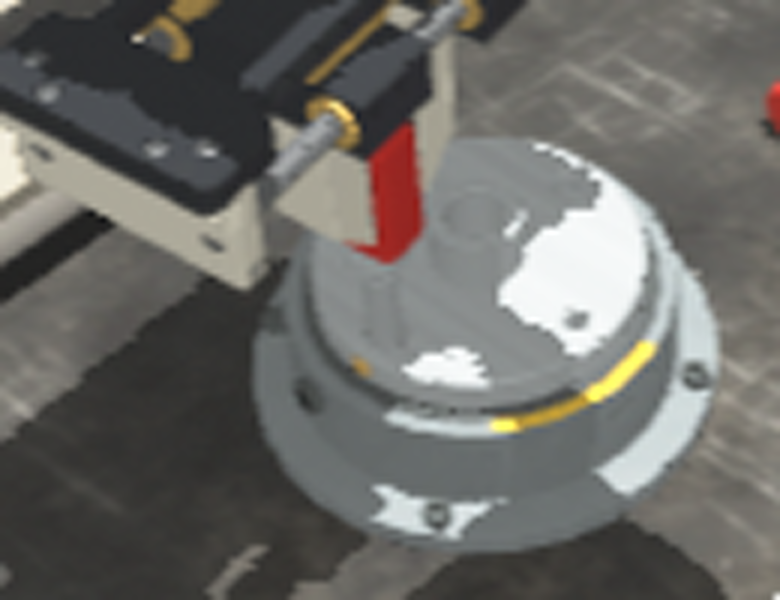

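Request:
arm_command --targets '[{"x": -0.02,"y": -0.08,"z": 0,"roll": 0},{"x": -0.02,"y": -0.08,"z": -0.1,"roll": 0},{"x": -0.02,"y": -0.08,"z": -0.2,"roll": 0},{"x": -0.02,"y": -0.08,"z": -0.3,"roll": 0},{"x": -0.02,"y": -0.08,"z": -0.4,"roll": 0},{"x": -0.02,"y": -0.08,"z": -0.5,"roll": 0},{"x": -0.02,"y": -0.08,"z": -0.5,"roll": 0}]'

```text
time: 5.8
tool_pos: [577.1, 118.0, 101.2]
tcp_rot: [-3.142, -0.001, -2.971]
contact_force: [0.4, -2.6, -2.0]
grip_width: 17.7
```

Request:
arm_command --targets '[{"x": 0,"y": 0,"z": -0.05,"roll": 0},{"x": 0,"y": 0,"z": -0.1,"roll": 0},{"x": 0,"y": 0,"z": -0.1,"roll": 0},{"x": 0,"y": 0,"z": -0.1,"roll": 0}]'

```text
time: 6.13
tool_pos: [577.1, 118.2, 100.5]
tcp_rot: [3.142, -0.001, -2.971]
contact_force: [0.1, -3.0, -1.5]
grip_width: 17.8
```

Request:
arm_command --targets '[{"x": 0,"y": -0.05,"z": -0.05,"roll": 0},{"x": 0,"y": -0.05,"z": -0.05,"roll": 0},{"x": 0,"y": -0.05,"z": -0.05,"roll": 0}]'

```text
time: 6.38
tool_pos: [577.2, 118.0, 100.4]
tcp_rot: [3.141, -0.0, -2.972]
contact_force: [-0.7, -1.2, 2.2]
grip_width: 17.6
```

Request:
arm_command --targets '[{"x": 0,"y": 0,"z": -0.05,"roll": 0},{"x": 0,"y": 0,"z": -0.05,"roll": 0},{"x": 0,"y": 0,"z": -0.05,"roll": 0}]'

```text
time: 6.63
tool_pos: [577.3, 118.0, 100.3]
tcp_rot: [3.141, 0.0, -2.971]
contact_force: [-2.2, -1.6, 5.7]
grip_width: 18.0
```

```bash
cat > arc.py <<'E'
import numpy as np,sys
a0=float(sys.argv[1]);dths=[float(x) for x in sys.argv[2:]]
for d in dths: print(d,(3.8*np.array([np.cos(a0+d)-np.cos(a0),np.sin(a0+d)-np.sin(a0)])).round(2))
E
python3 arc.py 1.629 .04 .08 .12 .16 .2 .24 .28 .32 
echo; python3 arc.py 1.949 .05 .1 .15 .2 .25 .3 .35 .4
```

```text
0.04 [-0.15 -0.01]
0.08 [-0.3  -0.03]
0.12 [-0.45 -0.05]
0.16 [-0.6  -0.08]
0.2 [-0.75 -0.12]
0.24 [-0.9  -0.16]
0.28 [-1.04 -0.21]
0.32 [-1.18 -0.26]

0.05 [-0.17 -0.07]
0.1 [-0.35 -0.16]
0.15 [-0.51 -0.25]
0.2 [-0.67 -0.35]
0.25 [-0.83 -0.46]
0.3 [-0.98 -0.57]
0.35 [-1.13 -0.7 ]
0.4 [-1.26 -0.83]
```

Request:
arm_command --targets '[{"x": -0.15,"y": -0.01,"z": -0.03,"roll": 0},{"x": -0.3,"y": -0.03,"z": -0.03,"roll": 0},{"x": -0.45,"y": -0.05,"z": -0.03,"roll": 0},{"x": -0.6,"y": -0.08,"z": -0.03,"roll": 0},{"x": -0.75,"y": -0.12,"z": -0.03,"roll": 0},{"x": -0.9,"y": -0.16,"z": -0.03,"roll": 0},{"x": -1.04,"y": -0.21,"z": -0.03,"roll": 0},{"x": -1.18,"y": -0.26,"z": -0.03,"roll": 0}]'

```text
time: 7.3
tool_pos: [567.5, 115.7, 100.4]
tcp_rot: [3.141, 0.006, -2.972]
contact_force: [5.8, 0.8, 1.8]
grip_width: 18.2
```

```bash
python3 - <<'E'
from h import *
o=bot.get_obs();print(o["time"],o["tool_pos"],o["contact_force"],o["moment"])
c=bot.capture("wrist");s=bot.capture("scene")
a=cv2.resize(c["img"][185:285,240:400],(800,500),interpolation=cv2.INTER_CUBIC);cv2.imwrite("pics/w6.png",a)
cv2.imwrite("pics/s6.png",cv2.resize(s["img"][210:310,210:340],(780,600),interpolation=cv2.INTER_CUBIC))
E
```

```text
7.3 [567.53352711 115.68542461 100.38366396] [5.84082869 0.81537407 1.83003856] [ 0.48943932 -1.30825467  0.03658248]
```

View pics/w6.png

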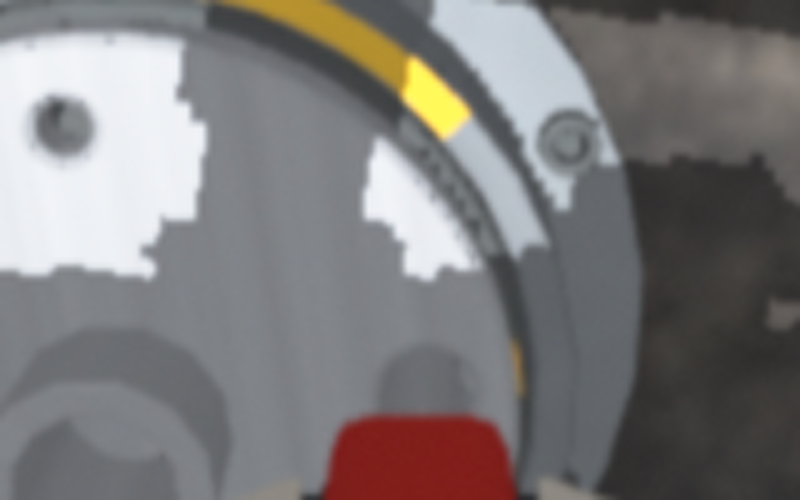

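View pics/s6.png

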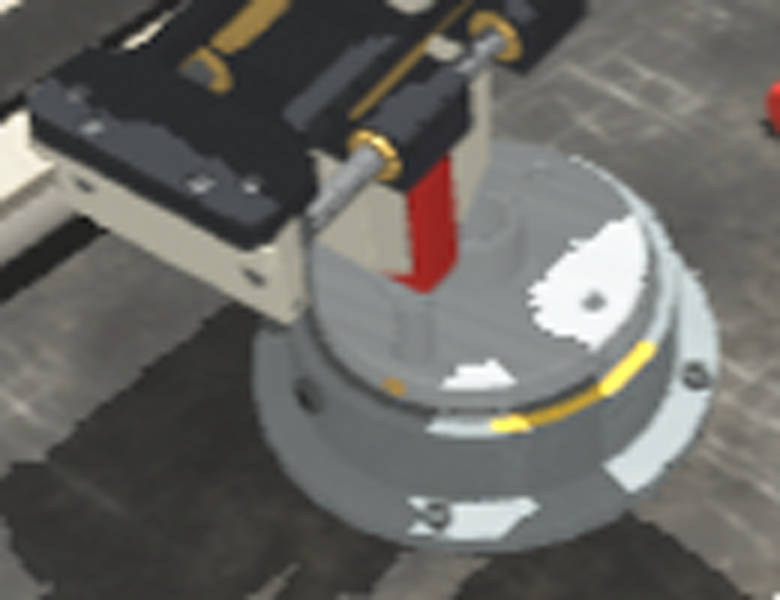

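Request:
arm_command --targets '[{"x": -0.17,"y": -0.07,"z": -0.03,"roll": 0},{"x": -0.35,"y": -0.16,"z": -0.05,"roll": 0},{"x": -0.51,"y": -0.25,"z": -0.05,"roll": 0},{"x": -0.67,"y": -0.35,"z": -0.05,"roll": 0},{"x": -0.83,"y": -0.46,"z": -0.05,"roll": 0},{"x": -0.98,"y": -0.57,"z": -0.05,"roll": 0},{"x": -1.13,"y": -0.7,"z": -0.05,"roll": 0},{"x": -1.26,"y": -0.83,"z": -0.05,"roll": 0}]'

```text
time: 8.07
tool_pos: [553.9, 109.6, 99.8]
tcp_rot: [3.137, 0.004, -2.972]
contact_force: [3.3, 10.8, 4.2]
grip_width: 18.2
```

```bash
python3 - <<'E'
from h import *
o=bot.get_obs();print(o["time"],o["tool_pos"],o["contact_force"],o["moment"])
E
python3 arc.py 2.349 .025 .05 .075 .1 .125 .15 .175 .2;python3 arc.py 2.549 .025 .05 .075 .1 .125 .15 .175 .2
```

```text
8.0667 [553.93839218 109.55367233  99.78969761] [ 3.31820645 10.82528736  4.21394963] [ 2.68182806 -0.78074915  0.05595067]
0.025 [-0.07 -0.07]
0.05 [-0.13 -0.14]
0.075 [-0.2  -0.21]
0.1 [-0.26 -0.28]
0.125 [-0.32 -0.35]
0.15 [-0.37 -0.43]
0.175 [-0.43 -0.51]
0.2 [-0.48 -0.58]
0.025 [-0.05 -0.08]
0.05 [-0.1  -0.16]
0.075 [-0.15 -0.24]
0.1 [-0.2  -0.33]
0.125 [-0.24 -0.41]
0.15 [-0.28 -0.49]
0.175 [-0.32 -0.58]
0.2 [-0.36 -0.67]
```

Request:
arm_command --targets '[{"x": -0.1,"y": -0.03,"z": 0,"roll": 0},{"x": -0.17,"y": -0.1,"z": 0,"roll": 0},{"x": -0.24,"y": -0.17,"z": 0,"roll": 0},{"x": -0.3,"y": -0.24,"z": 0,"roll": 0}]'

```text
time: 8.4
tool_pos: [550.8, 107.7, 99.7]
tcp_rot: [3.136, 0.004, -2.972]
contact_force: [2.7, 13.2, 3.5]
grip_width: 18.1
```

```bash
python3 - <<'E'
from h import *
o=bot.get_obs();print(o["time"],o["tool_pos"],o["contact_force"],o["moment"],o["tcp_rot"])
c=bot.capture("side");s=bot.capture("scene")
cv2.imwrite("pics/d7.png",cv2.resize(c["img"][160:280,260:400],(700,600),interpolation=cv2.INTER_CUBIC))
cv2.imwrite("pics/s7.png",cv2.resize(s["img"][210:310,210:340],(780,600),interpolation=cv2.INTER_CUBIC))
E
```

```text
8.4 [550.75394655 107.68234546  99.69184166] [ 2.67998145 13.15545872  3.5202717 ] [ 2.99632278 -0.70546004  0.1227934 ] [ 3.13648362  0.00388078 -2.97196632]
```

View pics/d7.png

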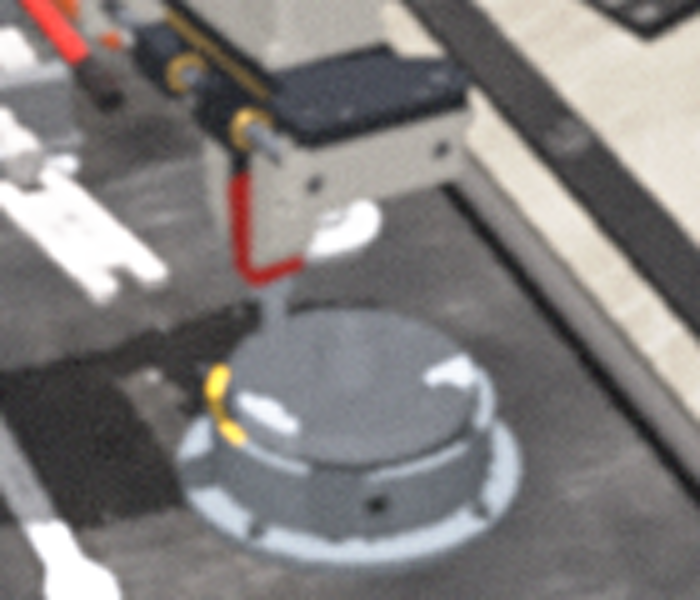

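View pics/s7.png

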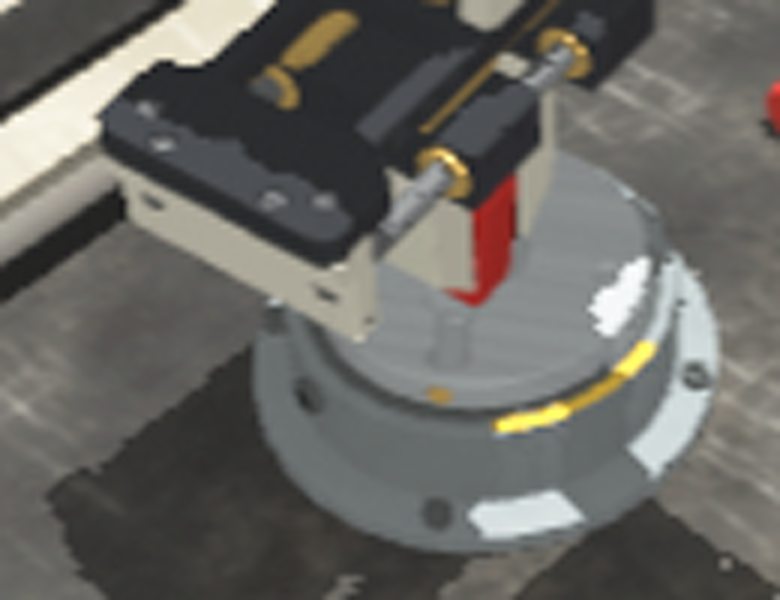

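Request:
arm_command --targets '[{"x": -0.05,"y": 0.05,"z": 0,"roll": 0},{"x": -0.1,"y": 0.1,"z": 0,"roll": 0},{"x": -0.1,"y": 0.1,"z": 0,"roll": 0}]'

```text
time: 8.75
tool_pos: [549.8, 107.9, 99.6]
tcp_rot: [3.138, 0.003, -2.972]
contact_force: [3.1, 8.9, 3.9]
grip_width: 17.7
```

```bash
python3 - <<'E'
from h import *
o=bot.get_obs();print(o["time"],o["tool_pos"],o["contact_force"],o["moment"],o["tcp_rot"])
c=bot.capture("wrist");np.savez("w8.npz",**c,**o)
cv2.imwrite("pics/w8.png",c["img"])
E
```

```text
8.75 [549.75642723 107.94700729  99.61127282] [3.14419169 8.90928796 3.86160366] [ 2.12874834 -0.86104043  0.06750046] [ 3.13795751  0.00347131 -2.97165583]
```

View pics/w8.png

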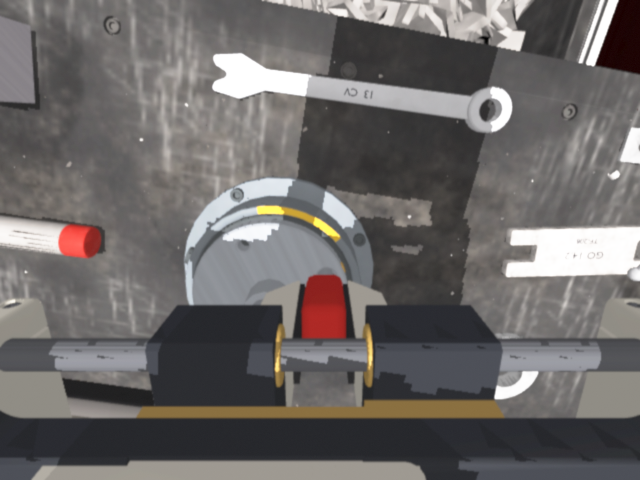

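```bash
python3 - <<'E'
from h import *
c=dict(np.load("w8.npz"))
h=onz(c,(245,243),52,c);print(h)
for C in [(580.2,78.9),(578.5,79.5)]:
    d=h[:2]-C;print(np.hypot(*d),np.arctan2(d[1],d[0])-np.pi/2)
cv2.imwrite("pics/w8z.png",cv2.resize(c["img"][170:310,180:380],(800,560),interpolation=cv2.INTER_CUBIC))
E
```

```text
[544.96655592  58.95956977  52.        ]
40.48476675898917 -4.197381267739745
39.32430731652409 -4.162803037302734
```

View pics/w8z.png

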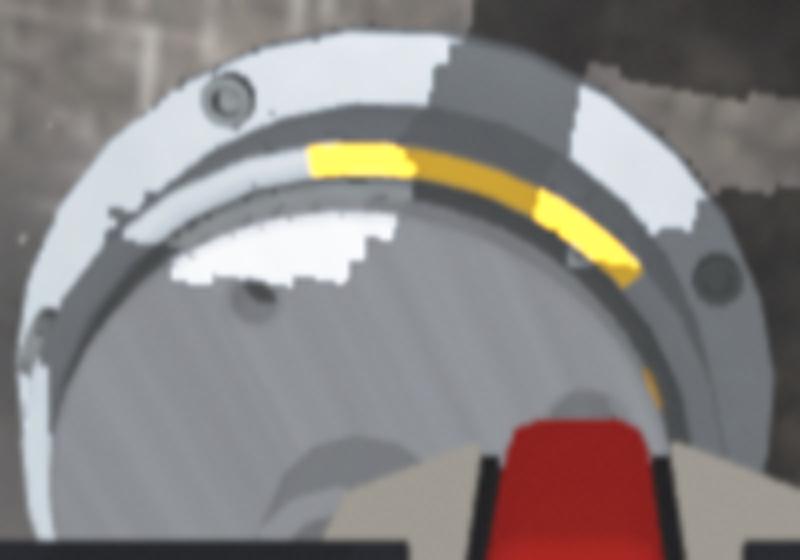

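```bash
python3 - <<'E'
from h import *
c=dict(np.load("w8.npz"))
o=bot.get_obs();print(o["tool_pos"],o["time"])
for q in (c,o):
    print("small hole",onz(c,(243.75,244.5),52,q),"ye",onz(c,(180+310/4,170+160/4),40,q),onz(c,(180+638/4,170+272/4),40,q),"dot",onz(c,(180+652/4,170+390/4),50,q),"shank",onz(c,(327,268.5),52,q))
    print("shank exp",proj(c,(549.5,108.5,52),q),proj(c,(545,108.5,52),q))
# foot screws on nest foot, dot
E
```

```text
[549.74062409 107.95324616  99.58536703] 8.8
small hole [546.03377337  58.32450972  52.        ] ye [526.90163115  62.32889478  40.        ] [536.17401061 115.11821879  40.        ] dot [551.45057687 119.6873487   50.        ] shank [552.93368467 109.92384138  52.        ]
shank exp [325.66657696 262.97729095] [326.94760462 256.14120491]
small hole [545.99911283  58.33938327  52.        ] ye [526.86964879  62.34443773  40.        ] [536.14428818 115.12715346  40.        ] dot [551.41953869 119.69397678  50.        ] shank [552.90175972 109.93132986  52.        ]
shank exp [325.64493441 263.02275001] [326.92558251 256.18600668]
```

Request:
arm_command --targets '[{"x": 0.2,"y": 0.15,"z": 0.1,"roll": 0},{"x": 0.3,"y": 0.3,"z": 0.15,"roll": 0},{"x": 0.3,"y": 0.3,"z": 0.15,"roll": 0}]'

```text
time: 9.05
tool_pos: [550.8, 108.8, 99.8]
tcp_rot: [3.141, -0.003, -2.971]
contact_force: [-1.5, 2.1, 0.4]
grip_width: 18.1
```

Request:
arm_command --targets '[{"x": 0,"y": 0,"z": 0,"roll": 0},{"x": 0,"y": 0,"z": 0,"roll": 0},{"x": 0,"y": 0,"z": 0,"roll": 0},{"x": 0,"y": 0,"z": 0,"roll": 0},{"x": 0,"y": 0,"z": 0,"roll": 0}]' --fingers 0.55

```text
time: 9.47
tool_pos: [551.9, 108.2, 100.4]
tcp_rot: [3.142, -0.0, -2.972]
contact_force: [-0.1, -0.1, 0.4]
grip_width: 46.8
```

```bash
python3 - <<'E'
from h import *
o=bot.get_obs();print(o["time"],o["tool_pos"],o["contact_force"],o["moment"],o["tcp_rot"],o["grip_width"])
for n in ["wrist","side","scene"]:
    c=bot.capture(n);np.savez(n+"9.npz",**c,**o)
    b={"wrist":(180,340,220,430),"side":(160,280,260,400),"scene":(190,310,200,340)}[n]
    cv2.imwrite(f"pics/{n}9.png",cv2.resize(c["img"][b[0]:b[1],b[2]:b[3]],None,fx=(4 if n=="wrist" else 5)*.95,fy=(4 if n=="wrist" else 5)*.95,interpolation=cv2.INTER_CUBIC)[:600])
E
```

```text
9.4667 [551.89210808 108.24190646 100.3944489 ] [-0.08116587 -0.07425825  0.37244458] [ 0.14880357 -0.00611258 -0.00854895] [ 3.14153708e+00 -1.05752697e-04 -2.97170344e+00] 46.84148336691842
```

View pics/wrist9.png

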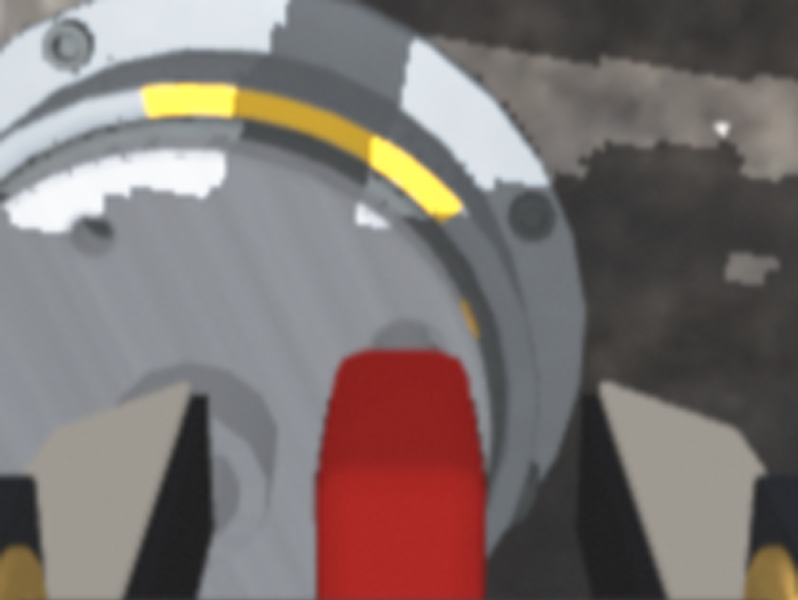

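View pics/side9.png

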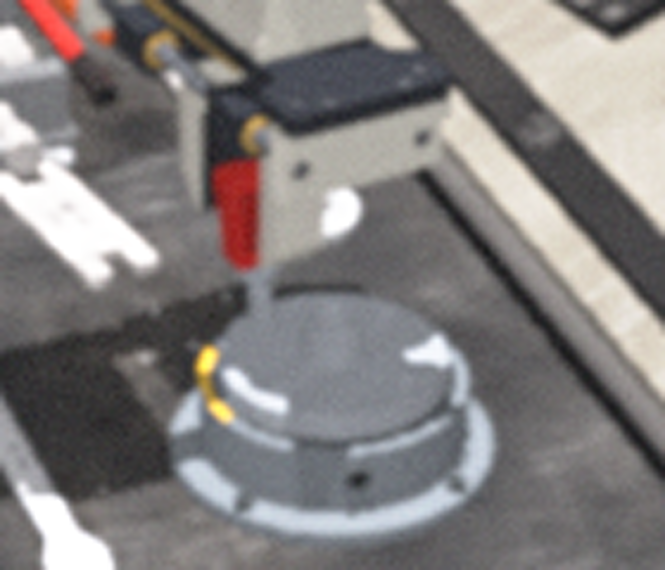

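View pics/scene9.png

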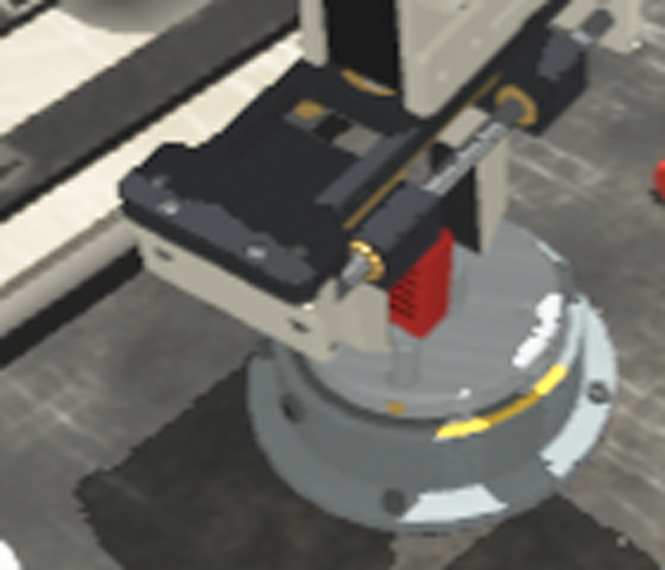

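```bash
python3 - <<'E'
from h import *
c=dict(np.load("wrist9.npz"))
C=np.array([580.2,78.9])
for n,p,z in [("small",(245,240.0),52),("dot",(343.7,263.7),50),("shank lead",(220+405/3.8,180+322/3.8),52)]:
    q=onz(c,p,z,c);d=q[:2]-C;a=np.arctan2(d[1],d[0])%(2*np.pi);print(n,q,np.hypot(*d),a)
    if n=="small":a-=np.pi/2
    print(C+38*np.array([np.cos(a),np.sin(a)]))
s=dict(np.load("scene9.npz"))
# pin shank at flange top in scene crop (403,380)/4.75
print("scene shank base",onz(s,(200+403/4.75,190+378/4.75),52))
E
```

```text
small [545.44734869  58.69193284  52.        ] 40.20090485608091 3.6682852416789586
[561.09827693 111.7500255 ]
dot [551.17831215 119.82258607  50.        ] 50.168878965051455 2.187660217055358
[558.21776398 109.89647237]
shank lead [552.84374124 109.39999057  52.        ] 40.970895988135204 2.301910927728659
[554.82740788 107.18836455]
scene shank base [555.20530604 114.003589    52.        ]
```

Request:
arm_command --targets '[{"x": 0,"y": 0,"z": 0,"roll": -0.06},{"x": 0,"y": 0,"z": 0,"roll": -0.18},{"x": 0,"y": 0,"z": 0,"roll": -0.3},{"x": 0,"y": 0,"z": 0,"roll": -0.42},{"x": 0,"y": 0,"z": 0,"roll": -0.54},{"x": 0.1,"y": 0,"z": 0,"roll": -0.66},{"x": 0.2,"y": 0,"z": 0,"roll": -0.78},{"x": 0.3,"y": 0.1,"z": 0,"roll": -0.9}]' --fingers 0.75

```text
time: 10.28
tool_pos: [555.0, 109.3, 100.5]
tcp_rot: [3.142, 0.0, 2.406]
contact_force: [0.2, -0.6, 1.0]
grip_width: 69.0
```

Request:
arm_command --targets '[{"x": 0,"y": 0,"z": 0,"roll": -0.12},{"x": 0.1,"y": 0,"z": 0,"roll": -0.24},{"x": 0.2,"y": 0,"z": 0,"roll": -0.36},{"x": 0.3,"y": 0.05,"z": 0,"roll": -0.48},{"x": 0.3,"y": 0.05,"z": 0,"roll": -0.6},{"x": 0.3,"y": 0.05,"z": 0,"roll": -0.67},{"x": 0.3,"y": 0.05,"z": 0,"roll": -0.67}]'

```text
time: 10.87
tool_pos: [558.0, 109.9, 100.5]
tcp_rot: [3.141, 0.0, 1.739]
contact_force: [0.5, -0.5, -0.8]
grip_width: 68.5
```

```bash
python3 - <<'E'
from h import *
o=bot.get_obs();print(o["time"],o["tool_pos"],o["contact_force"],o["moment"],o["tcp_rot"],o["grip_width"],o["joint_positions"])
for n in ["wrist"]:
    c=bot.capture(n);np.savez(n+"10.npz",**c,**o)
    cv2.imwrite(f"pics/{n}10.png",c["img"])
E
```

```text
10.8667 [557.95196752 109.89004818 100.46596126] [ 0.54240002 -0.46243409 -0.80337163] [ 0.01838584 -0.05320302 -0.01221481] [3.14141552e+00 4.04652880e-05 1.73921453e+00] 68.47557362086826 [ 5.97195391e-02  5.46654341e-01  1.56990369e+00 -2.45831501e-05
  1.02485414e+00 -1.08685907e-01]
```

View pics/wrist10.png

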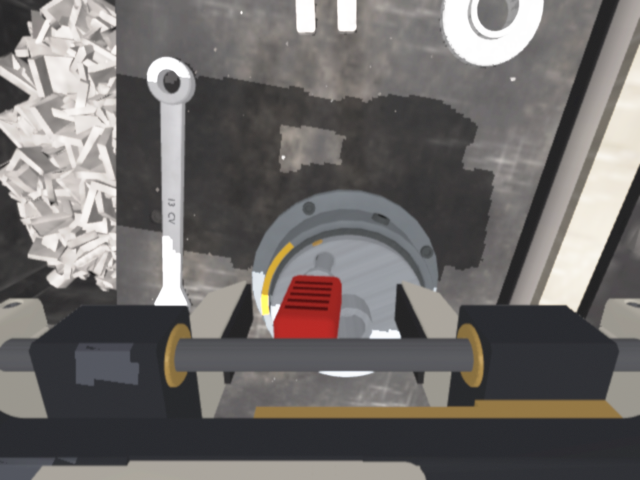

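Request:
arm_command --targets '[{"x": 0,"y": 0,"z": 0,"roll": 0},{"x": 0,"y": 0,"z": 0,"roll": 0},{"x": 0,"y": 0,"z": 0,"roll": 0},{"x": 0,"y": 0,"z": 0,"roll": 0},{"x": 0,"y": 0,"z": 0,"roll": 0},{"x": 0,"y": 0,"z": 0,"roll": 0}]' --fingers 0

```text
time: 11.42
tool_pos: [557.9, 109.9, 100.4]
tcp_rot: [-3.142, 0.0, 1.742]
contact_force: [-0.8, -0.1, 0.4]
grip_width: 33.2
```

```bash
python3 - <<'E'
from h import *
o=bot.get_obs();print(o["time"],o["tool_pos"],o["contact_force"],o["moment"],o["tcp_rot"],o["grip_width"])
for n in ["wrist","side"]:
    c=bot.capture(n);np.savez(n+"11.npz",**c,**o)
    b={"wrist":(170,370,220,460),"side":(160,280,260,400)}[n]
    cv2.imwrite(f"pics/{n}11.png",cv2.resize(c["img"][b[0]:b[1],b[2]:b[3]],None,fx=(3 if n=="wrist" else 4.8),fy=(3 if n=="wrist" else 4.8),interpolation=cv2.INTER_CUBIC)[:600])
E
```

```text
11.4167 [557.87551466 109.92401983 100.41431623] [-0.78326403 -0.14590905  0.39308832] [ 0.01979238  0.0235491  -0.04414669] [-3.14157628e+00  4.98296903e-06  1.74201291e+00] 33.22072584426459
```

View pics/wrist11.png

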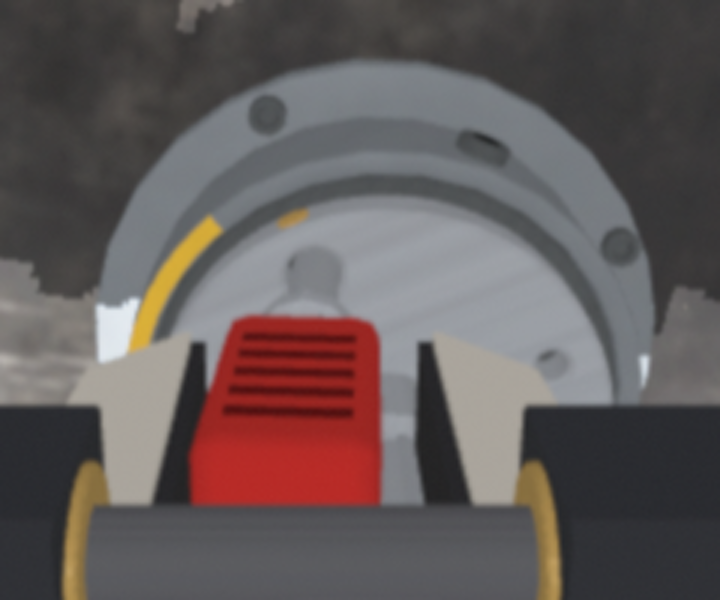

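View pics/side11.png

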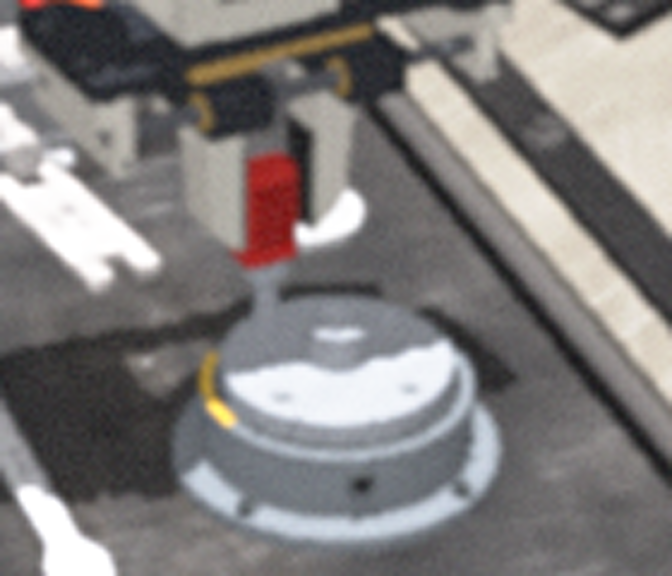

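Request:
arm_command --targets '[{"x": 0,"y": 0,"z": 0,"roll": 0},{"x": 0,"y": 0,"z": 0,"roll": 0},{"x": 0,"y": 0,"z": 0,"roll": 0},{"x": 0,"y": 0,"z": 0,"roll": 0}]'

```text
time: 11.85
tool_pos: [557.9, 109.9, 100.4]
tcp_rot: [-3.142, 0.0, 1.742]
contact_force: [-0.8, -0.6, 0.9]
grip_width: 26.1
```

```bash
python3 - <<'E'
from h import *
o=bot.get_obs();print(o["time"],o["tool_pos"],o["contact_force"],o["moment"],o["tcp_rot"],o["grip_width"])
for n in ["wrist","side"]:
    c=bot.capture(n);np.savez(n+"12.npz",**c,**o)
    b={"wrist":(170,370,220,460),"side":(160,280,260,400)}[n]
    cv2.imwrite(f"pics/{n}12.png",cv2.resize(c["img"][b[0]:b[1],b[2]:b[3]],None,fx=(3 if n=="wrist" else 4.8),fy=(3 if n=="wrist" else 4.8),interpolation=cv2.INTER_CUBIC)[:600])
E
```

```text
11.85 [557.8867947  109.90032462 100.42912038] [-0.82600229 -0.60357474  0.86591758] [-0.03402352  0.04890486 -0.01054591] [-3.14158742e+00  2.89517000e-05  1.74176362e+00] 26.094729087471134
```

View pics/wrist12.png

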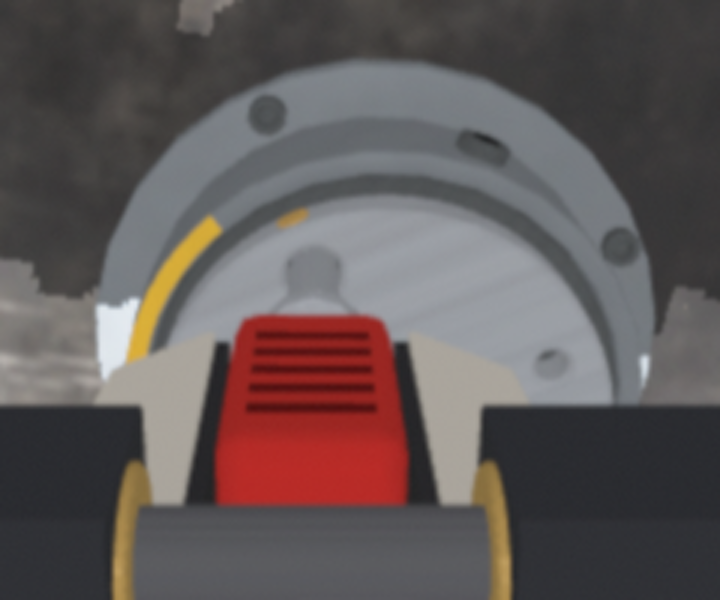

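View pics/side12.png

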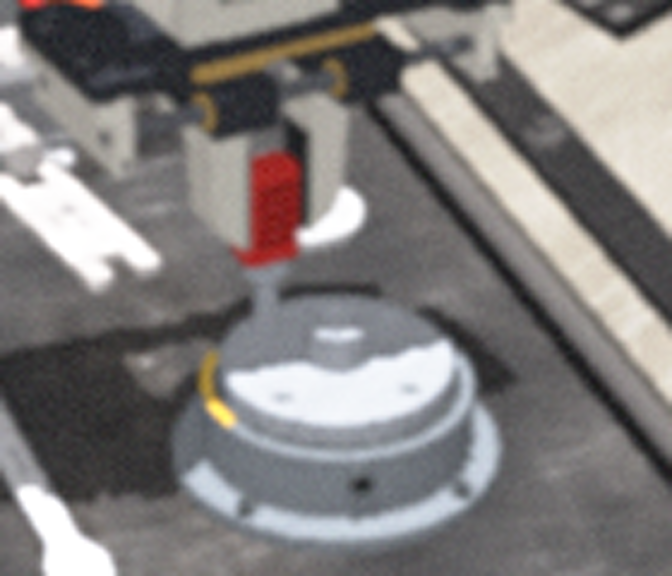

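```bash
python3 - <<'E'
from h import *
c=dict(np.load("wrist12.npz"))
C=np.array([580.2,78.9])
for n,p,z in [("small",(220+552/3,170+360/3),52),("dot",(318,242.7),50),("shank lead",(220+313/3,170+250/3),52)]:
    q=onz(c,p,z,c);d=q[:2]-C;a=np.arctan2(d[1],d[0])%(2*np.pi);print(n,q,np.hypot(*d),a)
E
python3 arc.py 2.18 .04 .08 .12 .16 .2 .24 .28 .32
```

```text
small [610.88378544  99.93728677  52.        ] 37.20298541041218 0.6010067339899596
dot [552.90548664 120.81375191  50.        ] 50.01752751138554 2.1480193296196934
shank lead [557.71482358 115.45683284  52.        ] 42.918354886843666 2.1222263594056825
0.04 [-0.12 -0.09]
0.08 [-0.24 -0.18]
0.12 [-0.36 -0.28]
0.16 [-0.47 -0.39]
0.2 [-0.58 -0.49]
0.24 [-0.68 -0.61]
0.28 [-0.78 -0.72]
0.32 [-0.87 -0.84]
```

Request:
arm_command --targets '[{"x": 0,"y": 0,"z": 0,"roll": 0.1},{"x": 0,"y": 0,"z": 0,"roll": 0.2},{"x": 0,"y": 0,"z": -0.05,"roll": 0.3},{"x": 0,"y": 0,"z": -0.05,"roll": 0.4},{"x": 0,"y": 0,"z": -0.1,"roll": 0.4},{"x": 0,"y": 0,"z": -0.1,"roll": 0.4}]'

```text
time: 12.45
tool_pos: [558.4, 109.9, 100.3]
tcp_rot: [3.14, 0.001, 2.14]
contact_force: [-0.7, -0.0, 5.6]
grip_width: 25.7
```

Request:
arm_command --targets '[{"x": -0.12,"y": -0.09,"z": -0.02,"roll": 0.04},{"x": -0.24,"y": -0.18,"z": -0.02,"roll": 0.08},{"x": -0.36,"y": -0.28,"z": -0.02,"roll": 0.12},{"x": -0.47,"y": -0.39,"z": -0.02,"roll": 0.16},{"x": -0.58,"y": -0.49,"z": -0.02,"roll": 0.2}]'

```text
time: 12.87
tool_pos: [554.0, 106.3, 100.3]
tcp_rot: [3.136, 0.002, 2.341]
contact_force: [2.1, 5.1, 2.3]
grip_width: 25.7
```

```bash
python3 - <<'E'
from h import *
o=bot.get_obs();print(o["time"],o["tool_pos"],o["contact_force"],o["moment"],o["tcp_rot"],o["grip_width"])
for n in ["wrist"]:
    c=bot.capture(n);np.savez(n+"13.npz",**c,**o)
    b={"wrist":(170,370,220,460),"side":(160,280,260,400)}[n]
    cv2.imwrite(f"pics/{n}13.png",cv2.resize(c["img"][b[0]:b[1],b[2]:b[3]],None,fx=(3 if n=="wrist" else 4.8),fy=(3 if n=="wrist" else 4.8),interpolation=cv2.INTER_CUBIC)[:600])
E
python3 arc.py 2.38 .02 .04 .06 .08 .1 .12
```

```text
12.8667 [553.98443456 106.29215669 100.31175328] [2.06331432 5.1341339  2.3440839 ] [ 1.19258967 -0.74495769 -0.01364409] [3.13613788e+00 1.79194800e-03 2.34078154e+00] 25.746585801799974
0.02 [-0.05 -0.06]
0.04 [-0.1  -0.11]
0.06 [-0.15 -0.17]
0.08 [-0.2  -0.23]
0.1 [-0.25 -0.29]
0.12 [-0.29 -0.35]
```

View pics/wrist13.png

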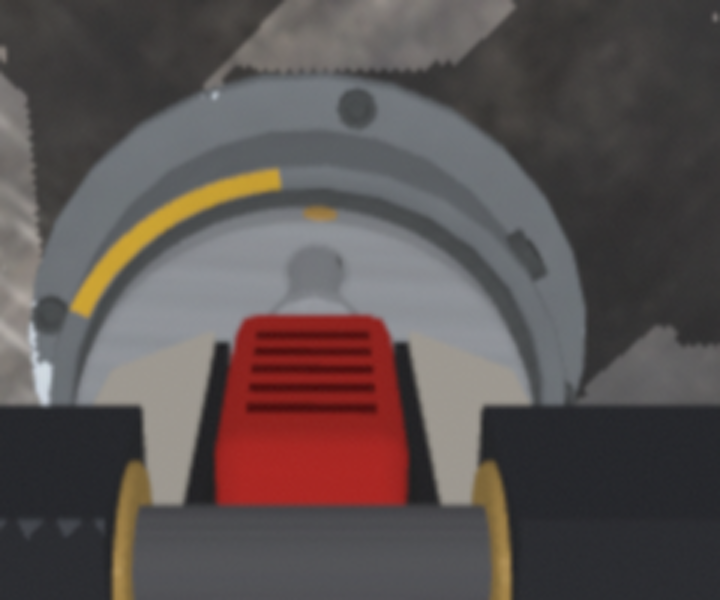

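Request:
arm_command --targets '[{"x": -0.06,"y": -0.07,"z": -0.03,"roll": 0.025},{"x": -0.13,"y": -0.14,"z": -0.04,"roll": 0.05},{"x": -0.19,"y": -0.21,"z": -0.04,"roll": 0.075},{"x": -0.25,"y": -0.29,"z": -0.04,"roll": 0.1}]'

```text
time: 13.25
tool_pos: [551.7, 103.8, 100.3]
tcp_rot: [3.135, 0.002, 2.44]
contact_force: [1.8, 7.0, 4.7]
grip_width: 26.1
```

```bash
python3 arc.py 2.48 .025 .05 .075 .1;python3 arc.py 2.58 .025 .05 .075 .1;python3 arc.py 2.68 .025 .05 .075 .1;python3 arc.py 2.78 .025 .05 .075 .1;python3 arc.py 2.88 .025 .05 .075 .1;python3 arc.py 2.98 .025 .05 .075 .1
```

```text
0.025 [-0.06 -0.08]
0.05 [-0.11 -0.15]
0.075 [-0.17 -0.23]
0.1 [-0.22 -0.31]
0.025 [-0.05 -0.08]
0.05 [-0.1  -0.16]
0.075 [-0.14 -0.25]
0.1 [-0.19 -0.33]
0.025 [-0.04 -0.09]
0.05 [-0.08 -0.17]
0.075 [-0.12 -0.26]
0.1 [-0.15 -0.35]
0.025 [-0.03 -0.09]
0.05 [-0.06 -0.18]
0.075 [-0.09 -0.27]
0.1 [-0.12 -0.36]
0.025 [-0.02 -0.09]
0.05 [-0.04 -0.18]
0.075 [-0.06 -0.28]
0.1 [-0.08 -0.37]
0.025 [-0.01 -0.09]
0.05 [-0.03 -0.19]
0.075 [-0.04 -0.28]
0.1 [-0.04 -0.38]
```

Request:
arm_command --targets '[{"x": -0.07,"y": -0.07,"z": -0.01,"roll": 0.025},{"x": -0.13,"y": -0.14,"z": -0.02,"roll": 0.05},{"x": -0.19,"y": -0.22,"z": -0.02,"roll": 0.075},{"x": -0.24,"y": -0.3,"z": -0.02,"roll": 0.1}]'

```text
time: 13.58
tool_pos: [549.3, 101.0, 100.2]
tcp_rot: [3.135, 0.003, 2.54]
contact_force: [1.4, 7.8, 5.8]
grip_width: 26.0
```

Request:
arm_command --targets '[{"x": -0.05,"y": -0.08,"z": 0,"roll": 0.025},{"x": -0.1,"y": -0.16,"z": 0,"roll": 0.05},{"x": -0.15,"y": -0.24,"z": 0,"roll": 0.075},{"x": -0.2,"y": -0.32,"z": 0,"roll": 0.1}]'

```text
time: 13.92
tool_pos: [547.2, 97.9, 100.2]
tcp_rot: [3.136, 0.003, 2.64]
contact_force: [2.0, 7.8, 6.6]
grip_width: 25.7
```

Request:
arm_command --targets '[{"x": -0.04,"y": -0.09,"z": 0,"roll": 0.025},{"x": -0.08,"y": -0.17,"z": 0,"roll": 0.05},{"x": -0.12,"y": -0.26,"z": 0,"roll": 0.075},{"x": -0.15,"y": -0.35,"z": 0,"roll": 0.1}]'

```text
time: 14.25
tool_pos: [545.4, 94.5, 100.2]
tcp_rot: [3.136, 0.003, 2.74]
contact_force: [0.5, 7.3, 6.7]
grip_width: 26.1
```

Request:
arm_command --targets '[{"x": -0.03,"y": -0.09,"z": 0,"roll": 0.025},{"x": -0.06,"y": -0.18,"z": 0,"roll": 0.05},{"x": -0.09,"y": -0.27,"z": 0,"roll": 0.075},{"x": -0.12,"y": -0.36,"z": 0,"roll": 0.1}]'

```text
time: 14.58
tool_pos: [543.2, 89.9, 99.4]
tcp_rot: [3.139, 0.002, 2.84]
contact_force: [0.1, 4.4, 3.2]
grip_width: 25.8
```

Request:
arm_command --targets '[{"x": 0,"y": 0,"z": -0.05,"roll": 0},{"x": 0,"y": 0,"z": -0.1,"roll": 0},{"x": 0,"y": 0,"z": -0.1,"roll": 0}]'

```text
time: 14.83
tool_pos: [542.8, 89.2, 97.8]
tcp_rot: [3.141, 0.001, 2.84]
contact_force: [1.4, 3.4, 3.8]
grip_width: 25.9
```

Request:
arm_command --targets '[{"x": 0,"y": -0.02,"z": -0.05,"roll": 0},{"x": 0,"y": -0.04,"z": -0.1,"roll": 0},{"x": 0,"y": -0.04,"z": -0.15,"roll": 0},{"x": 0,"y": -0.04,"z": -0.2,"roll": 0},{"x": 0,"y": -0.04,"z": -0.2,"roll": 0}]'

```text
time: 15.25
tool_pos: [542.8, 88.6, 95.9]
tcp_rot: [3.141, 0.001, 2.841]
contact_force: [1.0, 5.6, 4.8]
grip_width: 25.6
```

Request:
arm_command --targets '[{"x": 0,"y": 0.04,"z": -0.05,"roll": 0},{"x": 0,"y": 0.06,"z": -0.1,"roll": 0},{"x": 0,"y": 0.06,"z": -0.2,"roll": 0},{"x": 0,"y": 0.06,"z": -0.3,"roll": 0},{"x": 0,"y": 0.06,"z": -0.3,"roll": 0}]'

```text
time: 15.67
tool_pos: [542.7, 89.1, 92.3]
tcp_rot: [3.141, 0.0, 2.842]
contact_force: [3.8, 4.5, 1.7]
grip_width: 26.0
```

Request:
arm_command --targets '[{"x": 0.04,"y": 0.04,"z": -0.2,"roll": 0},{"x": 0.04,"y": 0.04,"z": -0.4,"roll": 0},{"x": 0.04,"y": 0.04,"z": -0.6,"roll": 0},{"x": 0.04,"y": 0.04,"z": -0.6,"roll": 0}]'

```text
time: 16.0
tool_pos: [542.8, 89.3, 86.0]
tcp_rot: [-3.141, -0.0, 2.842]
contact_force: [3.7, 3.7, -1.5]
grip_width: 26.0
```

Request:
arm_command --targets '[{"x": 0,"y": 0,"z": -0.2,"roll": 0},{"x": 0,"y": 0,"z": -0.4,"roll": 0},{"x": 0,"y": 0,"z": -0.6,"roll": 0},{"x": 0,"y": 0,"z": -0.8,"roll": 0},{"x": 0,"y": 0,"z": -0.8,"roll": 0}]'

```text
time: 16.42
tool_pos: [542.8, 89.4, 78.1]
tcp_rot: [-3.142, -0.0, 2.842]
contact_force: [3.5, 1.8, -2.8]
grip_width: 25.8
```

Request:
arm_command --targets '[{"x": 0.03,"y": 0,"z": -0.1,"roll": 0},{"x": 0.03,"y": 0,"z": -0.2,"roll": 0},{"x": 0.03,"y": 0,"z": -0.3,"roll": 0},{"x": 0.03,"y": 0,"z": -0.4,"roll": 0},{"x": 0.03,"y": 0,"z": -0.4,"roll": 0}]'

```text
time: 16.83
tool_pos: [543.0, 89.4, 74.3]
tcp_rot: [-3.141, -0.001, 2.842]
contact_force: [2.8, 1.9, -0.2]
grip_width: 25.9
```

Request:
arm_command --targets '[{"x": 0,"y": 0,"z": -0.05,"roll": 0},{"x": 0,"y": 0,"z": -0.1,"roll": 0},{"x": 0,"y": 0,"z": -0.1,"roll": 0}]'

```text
time: 17.08
tool_pos: [542.9, 89.4, 73.4]
tcp_rot: [-3.141, -0.001, 2.842]
contact_force: [1.6, 2.6, 0.2]
grip_width: 26.0
```

Request:
arm_command --targets '[{"x": 0,"y": 0,"z": -0.05,"roll": 0},{"x": 0,"y": 0,"z": -0.1,"roll": 0},{"x": 0,"y": 0,"z": -0.1,"roll": 0},{"x": 0,"y": 0,"z": -0.1,"roll": 0}]'

```text
time: 17.42
tool_pos: [543.0, 89.4, 72.9]
tcp_rot: [-3.142, -0.0, 2.842]
contact_force: [0.0, 1.7, 3.4]
grip_width: 25.8
```

Request:
arm_command --targets '[{"x": 0,"y": 0,"z": -0.05,"roll": 0},{"x": 0,"y": 0,"z": -0.05,"roll": 0},{"x": 0,"y": 0,"z": -0.05,"roll": 0}]'

```text
time: 17.67
tool_pos: [543.0, 89.4, 72.7]
tcp_rot: [-3.142, -0.0, 2.842]
contact_force: [-1.6, 1.5, 8.7]
grip_width: 25.7
```

```bash
python3 - <<'E'
from h import *
for n in ["side","scene"]:
    c=bot.capture(n)
    b={"side":(160,280,260,400),"scene":(190,310,200,340)}[n]
    cv2.imwrite(f"pics/{n}20.png",cv2.resize(c["img"][b[0]:b[1],b[2]:b[3]],None,fx=4.8,fy=4.8,interpolation=cv2.INTER_CUBIC))
E
```

```text
(no output)
```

View pics/side20.png

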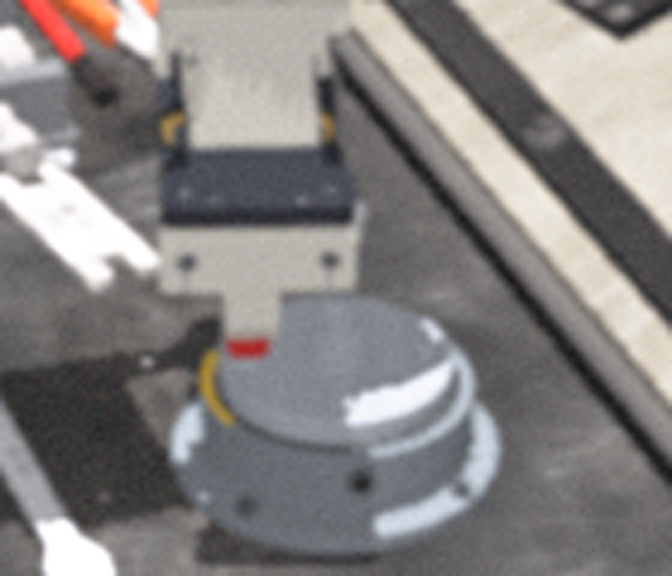

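View pics/scene20.png

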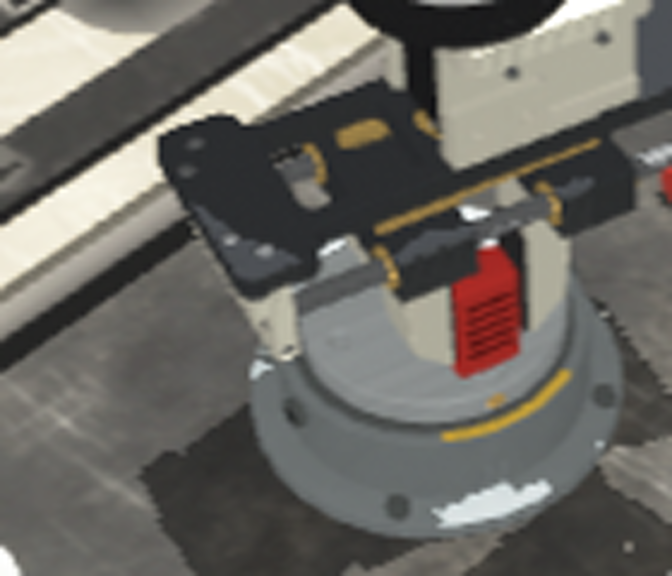

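The pin is home: red grip just above the flange, and the flange's yellow dot inside the sector. I'll release it and back off.

Request:
arm_command --targets '[{"x": 0,"y": 0,"z": 0.05,"roll": 0},{"x": 0,"y": 0,"z": 0.05,"roll": 0},{"x": 0,"y": 0,"z": 0.05,"roll": 0},{"x": 0,"y": 0,"z": 0.05,"roll": 0},{"x": 0,"y": 0,"z": 0.05,"roll": 0},{"x": 0,"y": 0,"z": 0.05,"roll": 0}]' --fingers 0.6

```text
time: 18.27
tool_pos: [543.1, 89.3, 72.4]
tcp_rot: [-3.141, -0.0, 2.842]
contact_force: [-0.4, 0.4, 0.6]
grip_width: 54.3
```

Request:
arm_command --targets '[{"x": 0,"y": 0,"z": 1.5,"roll": 0},{"x": 0,"y": 0,"z": 4,"roll": 0},{"x": 0,"y": 0,"z": 7,"roll": 0},{"x": 0,"y": 0,"z": 10,"roll": 0},{"x": 0,"y": 0,"z": 13,"roll": 0},{"x": 0,"y": 0,"z": 15,"roll": 0},{"x": 0,"y": 0,"z": 15,"roll": 0}]'

```text
time: 18.85
tool_pos: [545.3, 89.5, 227.5]
tcp_rot: [3.139, 0.008, 2.842]
contact_force: [0.5, 0.1, -0.3]
grip_width: 55.1
```

```bash
python3 - <<'E'
from h import *
o=bot.get_obs();print(o["time"],o["tool_pos"],o["contact_force"],o["grip_width"])
for n in ["wrist","side","scene"]:
    c=bot.capture(n);np.savez(n+"21.npz",**c,**o)
    b={"side":(160,280,260,400),"scene":(190,310,200,340)}.get(n)
    cv2.imwrite(f"pics/{n}21.png",c["img"] if b is None else cv2.resize(c["img"][b[0]:b[1],b[2]:b[3]],None,fx=4.8,fy=4.8,interpolation=cv2.INTER_CUBIC))
E
```

```text
18.85 [545.34418655  89.45722799 227.47030279] [ 0.49601863  0.08956367 -0.25451334] 55.09479931908884
```

View pics/wrist21.png

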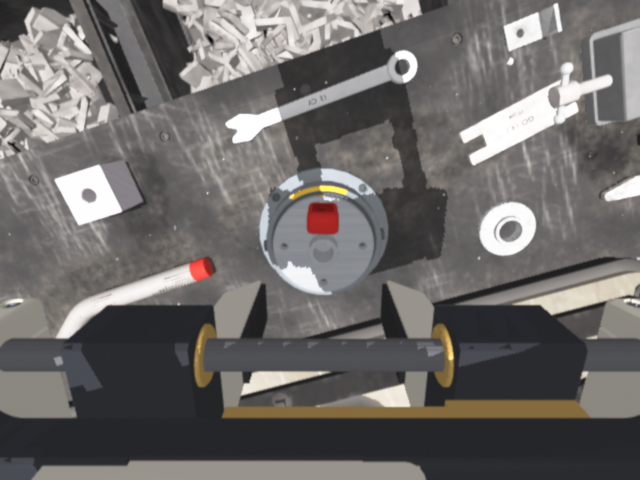

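View pics/side21.png

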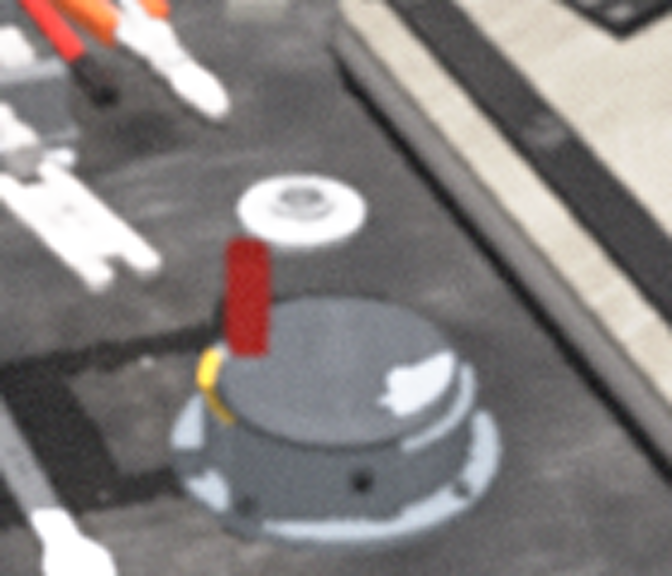

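View pics/scene21.png

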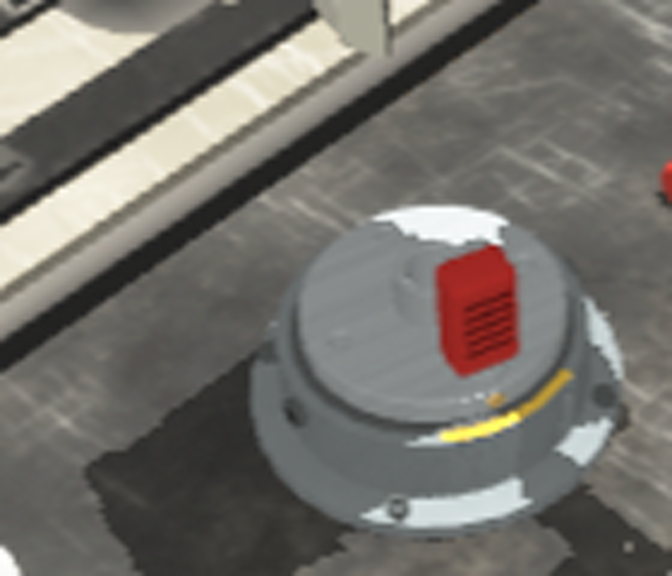

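```bash
python3 - <<'E'
from h import *
s=dict(np.load("scene21.npz"));d=dict(np.load("side21.npz"))
r=[]
for c in (s,d):
    im=c["img"].astype(int);m=((im[...,2]>90)&(im[...,1]<70)&(im[...,0]<70)).astype(np.uint8)
    k,l,st,ce=cv2.connectedComponentsWithStats(m)
    i=min(range(1,k),key=lambda i:np.linalg.norm(ce[i]-proj(c,(543,90,84))));p=ce[i];print(st[i],p,"exp (543,90) z 82",proj(c,(543,90,82)))
    ys,xs=np.where(l==i);vx,vy,_,_=cv2.fitLine(np.stack([xs,ys],1).astype(np.float32),2,0,.01,.01).ravel()
    a,b=proj(c,(543,90,59)),proj(c,(543,90,105));print("axis",vx/vy,"exp",(b-a)[0]/(b-a)[1],"rows",ys.min(),ys.max(),"exp",a,b)
    r.append(ray(c,p))
(p1,d1),(p2,d2)=r
t=np.linalg.lstsq(np.stack([d1,-d2],1),p2-p1,rcond=None)[0];print(p1+t[0]*d1,p2+t[1]*d2)
print(bot.get_obs()["tool_pos"]); bot.close_job()
E
```

```text
[291 241  17  27 366] [299.06010929 254.03551913] exp (543,90) z 82 [299.30260253 253.84752495]
axis -0.0063697523 exp 0.05645438060858559 rows 241 267 exp [299.81238576 262.87752787] [298.77451518 244.49329328]
[306 210  11  24 206] [310.91262136 221.38349515] exp (543,90) z 82 [309.99526357 221.73973214]
axis -0.01674387 exp -0.001770314984329489 rows 210 233 exp [309.97801308 231.48403774] [310.01288057 211.78839549]
[543.46236593  90.15138655  81.29605179] [545.01510789  90.24790125  82.27445337]
[542.68539902  89.37709609 221.75583578]
the job is handed in; nothing more can be done
```

The index pin is standing in the bushing's flange hole and the hidden hole, shoulder down on the flange, and I have let go and handed the job in at about 19 s.

**What I did**
- I took the pin from its block, stood it in the flange hole and felt the index ring at about 6 N.
- On the first stretch of turning, the pin pivoted in the jaws and leaned, by roughly 0.13 rad. I let go, regripped it upright with the jaws along the direction of turning, and kept turning the wrist with the bushing.
- The pin gave way at about 2.85 rad, about 0.1 rad before the middle of the yellow sector. I lowered it gently until the shoulder met the flange, with a last push of about 9 N.
- The highest wrist force I read was about 13 N sideways, while the pin was leaning.

**Last checks**
- The tool stopped at z = 72.7 mm. Home was predicted at about 73 mm, which puts the tip about 12 mm above the table.
- After release, the two outside cameras put the middle of the grip at about (544, 90, 82) mm. I had expected it at about (543, 90, 82) to (543, 90, 84) mm.
- The pin looks upright and the bushing looks seated. The other things look where they were, by eye only. The gripper is clear above the pin.

**What did not fully agree**
- The axis slope of the grip, fitted to the red pixels, differs from vertical by about 0.06 in the scene view and 0.015 in the side view. I put this down to the grip's two visible faces in the small picture rather than to real tilt, but I did not confirm it separately.
- The two sight lines to the grip miss each other by about 1.8 mm, within the calibration error.

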